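# Turn the carved blank over in the engraver and close its guard

## Robot

A 7-joint arm with a two-finger parallel gripper is mounted at the origin on the work surface. World frame = base frame: x ahead of the robot, y to its left, z up, the work surface at z = 0. Lengths are in m, angles in rad, forces in N, time in s.
With the tool pointing down it reaches from about 0.425 to 0.925 m from the base axis. Payload 6.8 kg.
Tool frame: the origin (TCP) lies between the finger pads; the fingertips stand r.tip_extent ahead of it and the grasp point (between the pads) lies 5 mm behind it (r.tip_extent is the distance from the TCP to the fingertips, in m); y points along the fingers, x is the direction in which the jaws open and shut, and the axes are right-handed (so a half turn about y gives the same grasp; the last joint's range is limited). The gripper opens to 85 mm and grips with 20 to 120 N. Pads are 22 mm wide; open, the fingers measure 114 mm over their backs; the gripper's body (76 mm by 85 mm) begins 54 mm behind the grasp point. The pads swing forward as they close: fully open they stand 13 mm farther back than shut.
Start: joints at [-1.373, 0.477, 0.022, 1.555, -0.011, 1.109, -0.083], TCP at [0.203, 0.644, 0.245] pointing down, gripper open.
Joint ranges: [-2.96, 2.96], [-0.34, 2.1], [-1.41, 1.46], [0.24, 2.44], [-1.37, 4.51], [0.17, 1.92], [-2.96, 2.96]. Speed limits (rad/s): [2.39, 2.39, 3.14, 3.14, 3.14, 3.14, 3.14].

## Interface

Orientations are given as a rotation vector (axis times angle).
In Python, from bench import r gives the robot as it stands.
- The arm moves only by the tool send_rows, never from a script. Its argument "plan" is a list of rows, each a list of 5 numbers: the shift along the tool's x, y, z in cm, then the turn about the tool's y in degrees, then the opening, from 0 (shut) to 1 (fully open). In form: [[dx, dy, dz, spin, grip], ...]. A call has 1 to 12 rows; each row shifts and turns the commanded pose from where the row before left it, along the tool's axes as they then stand; what a row does not reach is not made up. A row lasts 1/8 s, in which the tool goes at most 62.5 mm and 10.7 degrees, less where a joint would pass 70% of its speed; a pose out of reach is approached as far as the arm can. A call is refused whole if a number of a shift passes 6.25 or a number of a turn 10.7, either way. A call with a gripper value outside its range is refused whole. The fingers move at their own pace and stop on an object; "force" is the grip in N (left out, the last holds). Time passes only in rows, so rows that do not move let the fingers close. It gives the time, the measured TCP pose, the force and the opening at its end, in the units of the state.
- r.get_obs(): the state, without advancing time (a new reading comes with each control period).
- r.grab_frame(name): name is "side" or "top"; returns a dict with "image" (420x560x3 uint8, red, green, blue), "camera_matrix" (3x3 intrinsics, pixels), "cam_to_world" (4x4, takes a point from camera to world coordinates). Camera axes: x right, y down, z forward; pixel columns grow to the right and rows downward; lengths in m; the calibration is good to about 2 mm. A picture is of the moment at which its call begins. There is no depth.
- r.hand_in(): hands the job in, once; it reports no verdict.
Trained networks look in the newest picture that a camera, given by its name, has taken for a name from the list of things; names that differ only in an ending like _2 or _b are one class to them, and where a whole thing is asked for, a point or a joint stands for the part that bears it (a point fixed in the world has none). Each returns a list of dicts, best first, with "p" (0 to 1); they miss things now and then, are a little off and sometimes report something else, mostly with a low value. They report only what shows in the picture. A call takes as long as a camera call. They do not tell look-alikes from the thing itself.
- r.recognise(camera, target): "rect" ([left, top, right, bottom] in pixels, round what is visible of it).
The state is a dict: "clock": time; "joints": joint angles; "qvel": joint speeds; "tau": joint torques, N m; "tcp_pos": TCP position; "orientation": TCP orientation; "contact_force": force on the tool from outside, world axes, zero at the start; "moment": the same for the moment, N m; "grip_width": finger opening in m.
Only numpy, scipy, OpenCV 4.12 (cv2) and the standard library are available. Lean on these libraries where they do the work, as an engineer would, in place of code of your own. Each camera call takes 0.05 s, during which the arm holds its last target.

## Task

Raise the engraver's hinged amber guard all the way back to its stop, then turn the carved wooden blank over and lay it on the yellow bed pad with the dark carved face down and the pale back up, centred and square so that all of it lies on the pad, lengthwise along the pad. Then lower the guard by its red handle gently until it is fully shut, and let go. Never let the guard slam or the blank drop or topple freely, and leave the other things on the bench where they are.

Things in the scene. Friction and masses are not known exactly. Their poses are not given: they have to be found in the camera images.
- engraver: Grey/black desktop engraver, fixed: base 250 x 270 mm (x -120 to +130), deck 55 mm above the bench. Origin on the bench under the yellow pad's centre; x to its back (hinge side), y left, z up. No walls in front of or beside the pad. Behind it a parked gantry rail 200 mm along y at x +81 to +95 mm, top 94 mm high, with a red head (y +55 to +85, x from +77, top 106 mm high).
- bed (a point): Centre of the top face of the yellow bed pad, 67 mm above the bench (axes as the engraver's). The pad is 86 mm in x by 160 mm in y and stands 12 mm above the deck; its sides are free.
- guard (a joint): Angle of the amber see-through guard with white edges (hood 185 deep, 230 wide, 65 mm high, 0.45 kg): 0 = shut on the deck, 1.55 = upright at its rear stop; starts 0.7 to 1.1. Hinge axis along engraver y, 100 mm behind the pad's centre, 55 mm high. Friction holds it wherever left above 0.7 rad; below 0.6 it falls shut if let go. Under 5 N at the handle moves it.
- guard_handle (a point): Middle of the guard's red round handle bar, 12 mm diameter, 98 mm free length along engraver y between two black arms, 34 mm free gap to the hood's front wall. Shut: 225 mm in front of and 45 mm above the hinge line (100 mm above the bench); swings with the guard; fully raised about 285 mm above the bench. The bar can turn between the fingers, so the tool may point down throughout.
- guard_hinge (a point): Middle of the hinge line of the guard.
- blank: Loose hardwood blank, 130 (x) x 60 (y) x 30 (z) mm, about 0.16 kg. Origin at its centre. The +z face is dark stained and carved (a pale rosette and two pale diamonds, flush), the -z face and most of the sides are pale. Starts lying flat, dark face up, centre 15 mm above the bench. It stands steadily on its 60 x 30 mm end.
- mallet: Wooden mallet lying flat, leave alone: 170 mm along x from -90 to +80, head 50 x 85 x 45 mm high centred at x = +55, handle 24 mm thick with its axis 22 mm high. Origin on the bench.
- plane: Steel hand plane, leave alone: 160 (x) x 50 (y) mm, sole 18 mm high, knob and tote up to 50 mm high. Origin on the bench under its centre.
- tape: Square tape measure, 66 x 66 x 34 mm high, leave alone. Origin on the bench under its centre.
- offcut: Brown wood offcut, 110 (x) x 70 (y) x 50 mm high, leave alone. Origin on the bench under its centre.
- screwdriver: Screwdriver with an orange handle lying along its x, 200 mm long, up to 30 mm high, leave alone. Origin on the bench under its middle.
- glue: Yellow bottle with a red cap, 64 mm diameter, 170 mm high, standing, leave alone. Origin on the bench under its centre.
- cup: Blue cup, 80 mm diameter, 95 mm high, leave alone. Origin on the bench under its centre.
There are look-alikes about, which are no part of the job. Leave any blue or purple look-alike of the blank alone.

How it is judged:
On the way, in this order (a step that is already met when the one before it is completed fails the run):
1. the guard is raised to its rear stop (value of joint guard above 1.47 rad), for 0.2 s.
2. the blank lies flat on the bed pad, dark face down, centred and square, with the guard up and the fingers off the blank (x of blank in the frame of bed between -0.014 and 0.014 m and y of blank in the frame of bed between -0.016 and 0.016 m and z of blank in the frame of bed between 0.011 and 0.019 m and angle between blank's own z axis and vertical above 3.05 rad and angle between the x axis of blank and the y axis of engraver, either way round below 0.14 rad and linear speed of blank below 0.02 m/s and value of joint guard above 1.3 rad and contact force between the fingers and blank below 0.05 N), for 0.2 s.
At the end, for the whole second after the job is handed in: The guard is fully shut (under 0.03 rad) and at rest, and under it the blank lies at rest flat on the bed pad, dark face down (within 0.09 rad), its centre within 14 mm (engraver x) and 16 mm (engraver y) of the pad's centre, its length along the pad's within 0.14 rad (value of joint guard below 0.03 rad and velocity of joint guard above -0.1 rad/s and x of blank in the frame of bed between -0.014 and 0.014 m and y of blank in the frame of bed between -0.016 and 0.016 m and z of blank in the frame of bed between 0.011 and 0.019 m and angle between blank's own z axis and vertical above 3.05 rad and angle between the x axis of blank and the y axis of engraver, either way round below 0.14 rad and linear speed of blank below 0.02 m/s); the robot touches nothing.
It fails at once if the guard slams shut (faster than 1.2 rad/s in the last 0.12 rad) (value of joint guard below 0.12 rad and velocity of joint guard below -1.2 rad/s).
It fails at once if the guard is flung against its rear stop (faster than 1.5 rad/s in the last 0.15 rad) (value of joint guard above 1.4 rad and velocity of joint guard above 1.5 rad/s).
It fails at once if the blank drops or topples freely (faster than 0.5 m/s out of the fingers) (linear speed of blank above 0.5 m/s and contact force between the fingers and blank below 0.05 N).
It fails at once if one of the other loose things is shifted by more than 30 mm (distance of any of mallet, plane, tape, offcut, screwdriver, glue, cup from where it was at the start of the episode above 0.03 m).
It also fails if it takes over 72 s, if anything falls off the work surface, if the arm or the gripper's body presses on something with over 40 N, if the wrist force passes 120 N, or if a joint passes its speed limit or range.

## Working session

There is one attempt and no reset: what is moved stays moved. The work goes in short steps, Python scripts to look and compute and a tool call to move; the robot and the scene stay as the last step left them, time stands still between calls to the robot, and variables do not carry over. Pictures are saved under pics/ and viewed, and the job is handed in when it is done.

Besides the shell and the picture viewer there is one more tool, called after "Request:" in YAML: its name, and indented under it one key for each argument. send_rows: Moves the arm, as the interface text tells. Its arguments: {"type":"object","properties":{"plan":{"type":"array","items":{"type":"array","items":{"type":"number"}}},"force":{"type":"number"}},"required":["plan"]}

```bash
ls; mkdir -p pics
cat > h.py <<'E'
import numpy as np, cv2
from scipy.spatial.transform import Rotation as R
from bench import r
E
python3 - <<'E'
from h import *
import pickle
o=r.get_obs()
for k,v in o.items(): print(k,np.round(v,3))
print(r.tip_extent)
print(np.round(R.from_rotvec(o['orientation']).as_matrix(),3))
C={}
for c in ('side','top'):
    f=r.grab_frame(c); C[c]=f
    cv2.imwrite(f'pics/{c}0.png',cv2.resize(f['image'][:,:,::-1],(800,600),interpolation=cv2.INTER_CUBIC))
    print(c,np.round(f['camera_matrix'],1).tolist(),np.round(f['cam_to_world'],3).tolist())
    for n in ['engraver','guard','guard_handle','blank','mallet','plane','tape','offcut','screwdriver','glue','cup']:
        try: print(n,[(round(d['p'],2),np.round(d['rect']).tolist()) for d in r.recognise(c,n)][:4])
        except Exception as e: print(n,e)
pickle.dump(C,open('f0.pkl','wb'))
E
```

```text
pics
clock 0.0
joints [-1.373  0.478  0.022  1.556 -0.011  1.109 -0.083]
qvel [-0.001  0.001 -0.001 -0.003 -0.    -0.002  0.001]
tau [ 0.0000e+00 -5.9646e+01  1.6080e+00 -2.8119e+01  1.2000e-02  1.0000e-02
  0.0000e+00]
tcp_pos [0.203 0.643 0.244]
orientation [-1.34  -0.98   0.982]
contact_force [0.061 0.271 0.438]
moment [-0.023  0.012  0.029]
grip_width 0.085
0.014
[[ 0.301 -0.    -0.954]
 [ 0.954 -0.002  0.301]
 [-0.002 -1.    -0.   ]]
side [[401.5, 0.0, 286.6], [0.0, 401.5, 209.3], [0.0, 0.0, 1.0]] [[-0.8, 0.351, -0.486, 1.149], [0.6, 0.446, -0.665, 0.803], [-0.017, -0.823, -0.567, 0.806], [0.0, 0.0, 0.0, 1.0]]
engraver [(0.74, [260.0, 178.0, 385.0, 317.0])]
guard [(0.93, [256.0, 178.0, 357.0, 289.0])]
guard_handle [(0.56, [256.0, 180.0, 356.0, 293.0])]
blank [(0.97, [213.0, 252.0, 241.0, 289.0]), (0.84, [187.0, 172.0, 217.0, 196.0]), (0.75, [236.0, 173.0, 274.0, 192.0]), (0.61, [213.0, 162.0, 247.0, 171.0])]
mallet [(0.58, [208.0, 192.0, 255.0, 228.0])]
plane []
tape [(0.57, [286.0, 177.0, 311.0, 185.0])]
offcut [(0.7, [385.0, 296.0, 438.0, 339.0])]
screwdriver [(0.61, [238.0, 3
[... 288 characters left out ...]
]]
engraver [(0.55, [184.0, 148.0, 273.0, 240.0])]
guard [(0.65, [186.0, 151.0, 265.0, 186.0])]
guard_handle [(0.69, [186.0, 152.0, 264.0, 187.0])]
blank [(0.92, [254.0, 119.0, 296.0, 154.0]), (0.81, [409.0, 211.0, 446.0, 252.0]), (0.7, [388.0, 265.0, 430.0, 291.0]), (0.62, [393.0, 164.0, 427.0, 204.0])]
mallet [(0.69, [332.0, 160.0, 357.0, 212.0])]
plane [(0.63, [312.0, 211.0, 330.0, 253.0])]
tape [(0.92, [336.0, 259.0, 362.0, 284.0])]
offcut [(0.78, [131.0, 188.0, 164.0, 225.0])]
screwdriver [(0.53, [216.0, 115.0, 232.0, 149.0]), (0.47, [183.0, 150.0, 262.0, 191.0])]
glue [(0.71, [306.0, 117.0, 330.0, 148.0])]
cup [(0.82, [144.0, 144.0, 172.0, 172.0]), (0.26, [336.0, 256.0, 362.0, 282.0])]
```

View images.

View pics/side0.png

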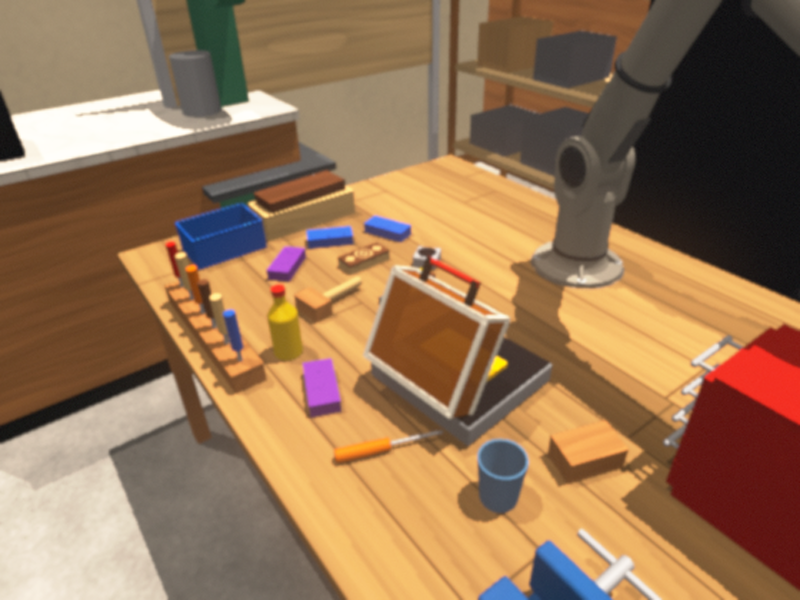

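View pics/top0.png

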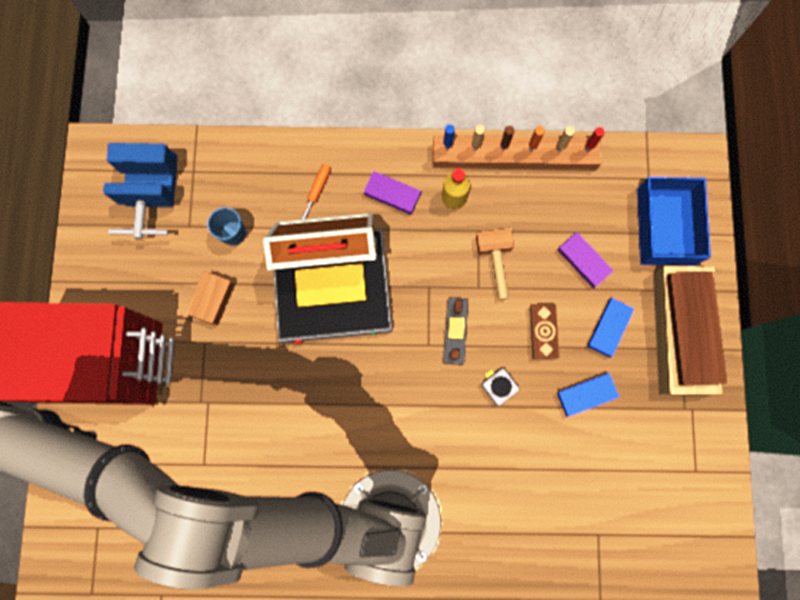

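```bash
cat >> h.py <<'E'
def proj(f,p):
    T=np.linalg.inv(f['cam_to_world']); q=T[:3,:3]@np.asarray(p,float)+T[:3,3]; K=f['camera_matrix']
    u=K@q; return u[:2]/u[2]
def onz(f,uv,z):
    K=f['camera_matrix'];d=f['cam_to_world'][:3,:3]@np.linalg.solve(K,[uv[0],uv[1],1]);o=f['cam_to_world'][:3,3]
    return o+d*(z-o[2])/d[2]
def tri(obs):
    A=[];b=[]
    for f,uv in obs:
        d=f['cam_to_world'][:3,:3]@np.linalg.solve(f['camera_matrix'],[uv[0],uv[1],1]);d/=np.linalg.norm(d)
        P=np.eye(3)-np.outer(d,d);A.append(P);b.append(P@f['cam_to_world'][:3,3])
    return np.linalg.lstsq(np.vstack(A),np.hstack(b),rcond=None)[0]
def crop(f,box,name,s=8):
    a,b,c,d=box; im=f['image'][b:d,a:c,::-1]
    cv2.imwrite('pics/'+name,cv2.resize(im,None,fx=s,fy=s,interpolation=cv2.INTER_CUBIC))
E
python3 - <<'E'
from h import *
import pickle
C=pickle.load(open('f0.pkl','rb'))
for c in C:
    for p in ([.203,.644,.245],[.203,.644,.3],[0,0,0]): print(c,p,proj(C[c],p))
crop(C['top'],(180,140,280,245),'c_eng.png',6)
crop(C['top'],(300,150,400,290),'c_bl.png',5)
crop(C['side'],(205,160,305,240),'c_bls.png',7)
crop(C['side'],(250,170,390,320),'c_engs.png',4)
E
```

```text
side [0.203, 0.644, 0.245] [591.221687   236.08886669]
side [0.203, 0.644, 0.3] [601.92792317 215.74534815]
side [0, 0, 0] [403.46145237 184.05609079]
top [0.203, 0.644, 0.245] [ 50.24183733 299.85488511]
top [0.203, 0.644, 0.3] [ 41.00765187 299.96991563]
top [0, 0, 0] [272.69172217 364.58359849]
```

View pics/c_eng.png

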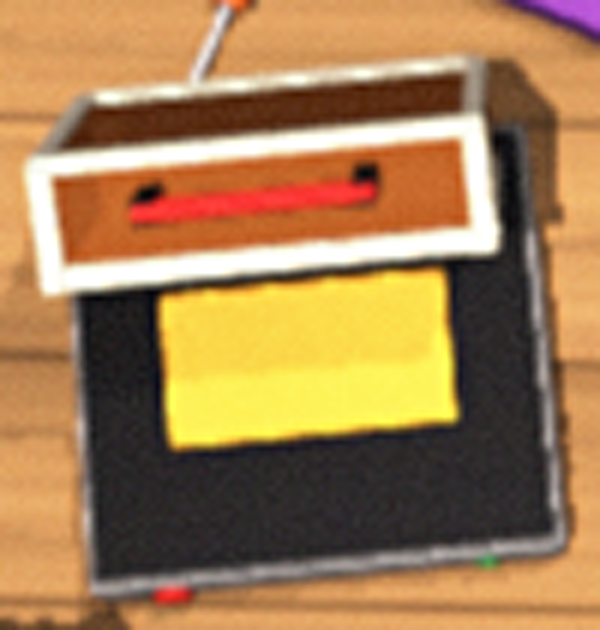

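View pics/c_bl.png

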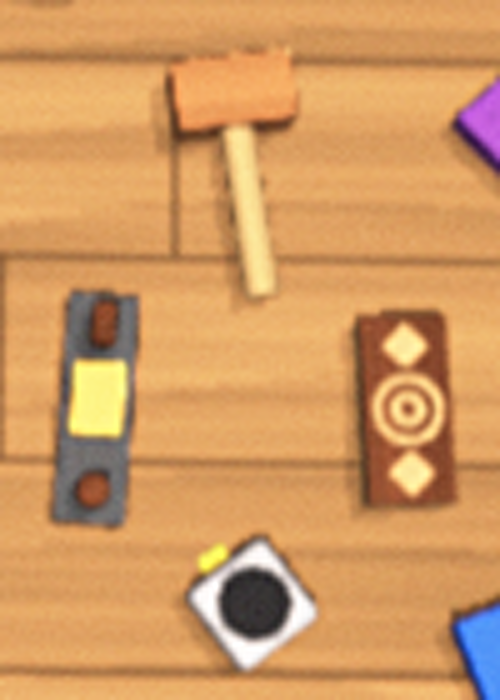

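View pics/c_engs.png

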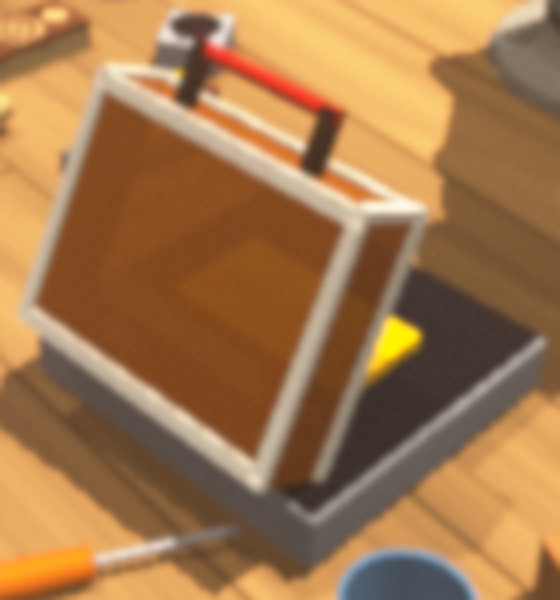

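View pics/c_bls.png

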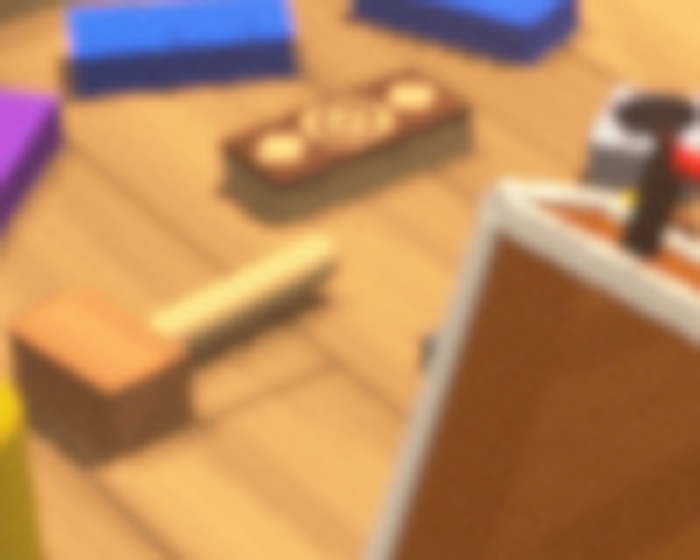

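```bash
cat >> h.py <<'E'
def eng2w(P,p):
    c,s=np.cos(P[2]),np.sin(P[2]); return np.array([P[0]+c*p[0]-s*p[1],P[1]+s*p[0]+c*p[1],p[2]])
def handle(a,y=0): return np.array([.1-.225*np.cos(a)+.045*np.sin(a),y,.055+.225*np.sin(a)+.045*np.cos(a)])
E
python3 - <<'E'
from h import *
import pickle
from scipy.optimize import least_squares
C=pickle.load(open('f0.pkl','rb'))
T=lambda u,v:(180+u/6,140+v/6); S=lambda u,v:(250+u/4,170+v/4)
pts=[('top',T(458,420),(-.043,-.08,.067)),('top',T(170,450),(-.043,.08,.067)),('top',T(160,293),(.043,.08,.067)),('top',T(445,268),(.043,-.08,.067)),
('top',T(95,582),(-.12,.135,.055)),('top',T(563,543),(-.12,-.135,.055)),('side',S(543,345),(-.12,.135,.055)),('side',S(312,520),(.13,.135,.055))]
hp=[('top',T(132,212),.049),('top',T(376,190),-.049),('side',S(205,52),-.049),('side',S(338,112),.049)]
def res(P):
    e=[proj(C[c],eng2w(P,p))-uv for c,uv,p in pts]+[proj(C[c],eng2w(P,handle(P[3],y)))-uv for c,uv,y in hp]
    return np.hstack(e)
s=least_squares(res,[.5,.1,0,.9],loss='soft_l1'); P=s.x
print(np.round(P,4)); print(np.round(res(P).reshape(-1,2),1).tolist())
np.save('P.npy',P)
print('handle now',eng2w(P,handle(P[3])),'up',eng2w(P,handle(1.55)),'shut',eng2w(P,handle(0)))
# blank: corners by segmentation in top
f=C['top']
B=lambda u,v:(300+u/5,150+v/5)
for n,q in dict(ros=(407,409),d1=(405,343),d2=(412,472),c1=(361,318),c2=(443,313),c3=(453,499),c4=(369,503)).items(): print(n,np.round(onz(f,B(*q),.03),4))
fs=C['side']
for n,q in dict(ros=(348,122),d1=(280,150),d2=(412,97)).items(): print('s',n,np.round(onz(fs,(205+q[0]/7,160+q[1]/7),.03),4))
for n,uv,z in [('mallet head',(344,168),.045),('plane',(321,232),.018),('tape',(350,271),.034),('cup',(158,157),.095),('offcut',(147,207),.05),('glue cap',(321,122),.17),('pl1',(275,136),.03),('pl2',(409,182),.03),('bl',(427,229),.03),('bl2',(411,275),.03)]: print(n,np.round(onz(f,uv,z),3))
E
```

```text
[0.546  0.1512 0.1147 1.0902]
[[-0.7, -1.1], [0.0, -1.5], [-0.1, -0.2], [-0.7, -0.5], [-1.7, 1.1], [0.2, -0.3], [1.0, -3.7], [-0.2, -1.1], [4.0, -0.3], [-4.0, 0.2], [1.0, -1.0], [-3.6, -1.4]]
handle now [0.58165552 0.15528239 0.27531261] up [0.68540786 0.16723958 0.28088711] shut [0.42184099 0.13686419 0.1       ]
ros [ 0.4459 -0.3644  0.03  ]
d1 [ 0.4917 -0.3639  0.03  ]
d2 [ 0.4026 -0.367   0.03  ]
c1 [ 0.5088 -0.3338  0.03  ]
c2 [ 0.5132 -0.3907  0.03  ]
c3 [ 0.3846 -0.3946  0.03  ]
c4 [ 0.381  -0.3373  0.03  ]
s ros [ 0.4498 -0.3567  0.03  ]
s d1 [ 0.4954 -0.3543  0.03  ]
s d2 [ 0.4064 -0.3578  0.03  ]
mallet head [ 0.666 -0.235  0.045]
plane [ 0.444 -0.158  0.018]
tape [ 0.311 -0.255  0.034]
cup [0.68  0.4   0.095]
offcut [0.516 0.439 0.05 ]
glue cap [ 0.787 -0.146  0.17 ]
pl1 [0.783 0.008 0.03 ]
pl2 [ 0.623 -0.465  0.03 ]
bl [ 0.458 -0.522  0.03 ]
bl2 [ 0.3   -0.462  0.03 ]
```

```bash
cat > fit.py <<'E'
from h import *
import pickle
from scipy.optimize import least_squares
C=pickle.load(open('f0.pkl','rb'))
T=lambda u,v:(180+u/6-.45,140+v/6-.45); S=lambda u,v:(250+u/4-.4,170+v/4-.4)
pts=[('top',T(458,420),(-.043,-.08,.067)),('top',T(170,450),(-.043,.08,.067)),('top',T(160,293),(.043,.08,.067)),('top',T(445,268),(.043,-.08,.067)),
('top',T(95,582),(-.12,.135,.055)),('top',T(563,543),(-.12,-.135,.055)),('side',S(543,345),(-.12,.135,.055)),('side',S(312,520),(.13,.135,.055))]
hp=[('top',T(132,212),.06),('top',T(376,190),-.06),('side',S(205,52),-.06),('side',S(338,112),.06)]
for sel in (('top',),('side',),('top','side')):
    def res(P):
        e=[proj(C[c],eng2w(P,p))-uv for c,uv,p in pts if c in sel]+[proj(C[c],eng2w(P,handle(P[3],y)))-uv for c,uv,y in hp if c in sel]
        return np.hstack(e)
    s=least_squares(res,[.5,.1,0.1,.9],loss='soft_l1'); P=s.x
    print(sel,np.round(P,4)); print(np.round(res(P).reshape(-1,2),1).tolist())
np.save('P.npy',P)
print('handle now',eng2w(P,handle(P[3])),'up',eng2w(P,handle(1.55)),'shut',eng2w(P,handle(0)))
f=C['top']
B=lambda u,v:(300+u/5-.4,150+v/5-.4)
for n,q in dict(ros=(407,409),d1=(405,343),d2=(412,472),c1=(361,318),c2=(443,313),c3=(453,499),c4=(369,503)).items(): print(n,np.round(onz(f,B(*q),.03),4))
fs=C['side']
for n,q in dict(ros=(348,122),d1=(280,150),d2=(412,97)).items(): print('s',n,np.round(onz(fs,(205+q[0]/7-.43,160+q[1]/7-.43),.03),4))
E
python3 fit.py
```

```text
('top',) [0.546  0.1516 0.1123 1.0961]
[[-0.4, -0.6], [0.3, -1.1], [0.3, 0.2], [-0.4, 0.0], [-1.4, 1.5], [0.5, 0.3], [0.6, 0.0], [-0.0, -0.1]]
('side',) [0.5511 0.1528 0.1175 1.0591]
[[0.6, -2.4], [-0.7, 0.6], [-0.9, -1.4], [1.0, 1.3]]
('top', 'side') [0.547  0.1521 0.1094 1.088 ]
[[-0.6, -0.9], [0.1, -1.5], [0.2, -0.1], [-0.5, -0.2], [-1.7, 1.1], [0.2, 0.1], [1.5, -2.7], [-0.3, -0.3], [0.5, 0.2], [-0.1, 0.3], [-1.5, -1.9], [0.2, 1.0]]
handle now [0.58218919 0.15597876 0.27517259] up [0.68647977 0.16743736 0.28088711] shut [0.42275538 0.13846148 0.1       ]
ros [ 0.4473 -0.3631  0.03  ]
d1 [ 0.4931 -0.3626  0.03  ]
d2 [ 0.404  -0.3657  0.03  ]
c1 [ 0.5101 -0.3325  0.03  ]
c2 [ 0.5145 -0.3893  0.03  ]
c3 [ 0.3859 -0.3933  0.03  ]
c4 [ 0.3823 -0.3359  0.03  ]
s ros [ 0.4493 -0.3606  0.03  ]
s d1 [ 0.495  -0.3581  0.03  ]
s d2 [ 0.4058 -0.3617  0.03  ]
```

```bash
cat > plan.py <<'E'
from h import *
import sys
def tool(o=None):
    o=o or r.get_obs(); M=R.from_rotvec(o['orientation']).as_matrix(); p=np.array(o['tcp_pos'])
    return p,np.degrees(np.arctan2(M[1,0],M[0,0])),M
def delta(tgt,yaw=None):
    p,ps,M=tool(); d=(np.asarray(tgt)-p)*100
    print('at',np.round(p,4),'yaw',round(ps,2),'tilt',round(np.degrees(np.arccos(-M[2,1])),2),'F',np.round(r.get_obs()['contact_force'],2),'w',round(r.get_obs()['grip_width'],4))
    print('shift now-axes cm',np.round(M.T@d,2), end=' ')
    if yaw is not None:
        t=np.radians(yaw);X=np.array([np.cos(t),np.sin(t),0]);Z=np.array([-np.sin(t),np.cos(t),0])
        s=-((yaw-ps+180)%360-180)
        print('turn',round(s,2),'shift in target axes',np.round([X@d,-d[2],Z@d],2))
    else: print()
E
python3 - <<'E'
from plan import *
import pickle
C=pickle.load(open('f0.pkl','rb'))
print('prongs',tri([(C['top'],(119,250)),(C['side'],(493,268))]))
print('corner',tri([(C['top'],(82,212)),(C['side'],(545,229))]))
P=np.load('P.npy');print(np.degrees(P[2]))
delta([.203,.40,.36]); delta([.582,.156,.36],6.3)
E
```

```text
prongs [0.35141777 0.50970717 0.13811491]
corner [0.43392584 0.57767403 0.33473845]
6.270041835305894
at [0.2032 0.6437 0.2453] yaw 72.48 tilt 0.0 F [-0.37 -1.09 -0.22] w 0.0856
shift now-axes cm [-23.25 -11.47  -7.32] 
at [0.2032 0.6437 0.2453] yaw 72.48 tilt 0.0 F [-0.37 -1.09 -0.22] w 0.0856
shift now-axes cm [-35.1  -11.47 -50.8 ] turn 66.18 shift in target axes [ 32.3  -11.47 -52.63]
```

Request:
send_rows:
  plan:
    - [-3.9,-2,-1.2,0,0.45]
    - [-3.9,-2,-1.2,0,0.45]
    - [-3.9,-2,-1.2,0,0.45]
    - [-3.9,-2,-1.2,0,0.45]
    - [-3.9,-2,-1.2,0,0.45]
    - [-3.9,-1.5,-1.2,0,0.45]
    - [0,0,0,10,0.45]
    - [0,0,0,10,0.45]
    - [0,0,0,10,0.45]
    - [0,0,0,10,0.45]
    - [0,0,0,10,0.45]
    - [0,0,0,10,0.45]
  force: 25

```text
clock: 2.7
tcp_pos: [0.2014, 0.3988, 0.3605]
orientation: [-1.564, -0.166, 0.166]
contact_force: [0.3, 0.9, 0.6]
grip_width: 0.0384
```

Run:
```python
from plan import *
delta([.582,.156,.36],6.3)
```

```text
at [0.2014 0.3988 0.3605] yaw 12.14 tilt 0.02 F [0.35 0.95 0.62] w 0.0384
shift now-axes cm [ 32.1    0.04 -31.75] turn 5.84 shift in target axes [ 35.16   0.05 -28.31]
```

Request:
send_rows:
  plan:
    - [0,0,0,5.8,0.45]
    - [3.9,0,-3.15,0,0.45]
    - [3.9,0,-3.15,0,0.45]
    - [3.9,0,-3.15,0,0.45]
    - [3.9,0,-3.15,0,0.45]
    - [3.9,0,-3.15,0,0.45]
    - [3.9,0,-3.15,0,0.45]
    - [3.9,0,-3.15,0,0.45]
    - [3.9,0,-3.15,0,0.45]
    - [3.9,0,-3.15,0,0.45]
    - [0,0,0,0,0.45]

```text
clock: 4.08
tcp_pos: [0.5855, 0.1544, 0.36]
orientation: [-1.572, -0.087, 0.086]
contact_force: [-0.5, 0.8, 0.3]
grip_width: 0.0383
```

Run:
```python
from plan import *
delta([.582,.156,.270],6.3)
f=r.grab_frame('side'); crop(f,(240,130,380,270),'s1.png',5)
f=r.grab_frame('top'); crop(f,(170,90,290,210),'t1.png',5)
```

```text
at [0.5855 0.1544 0.36  ] yaw 6.32 tilt 0.15 F [-0.53  0.76  0.32] w 0.0383
shift now-axes cm [-0.33  9.    0.22] turn 0.02 shift in target axes [-0.33  9.    0.2 ]
```

View pics/s1.png

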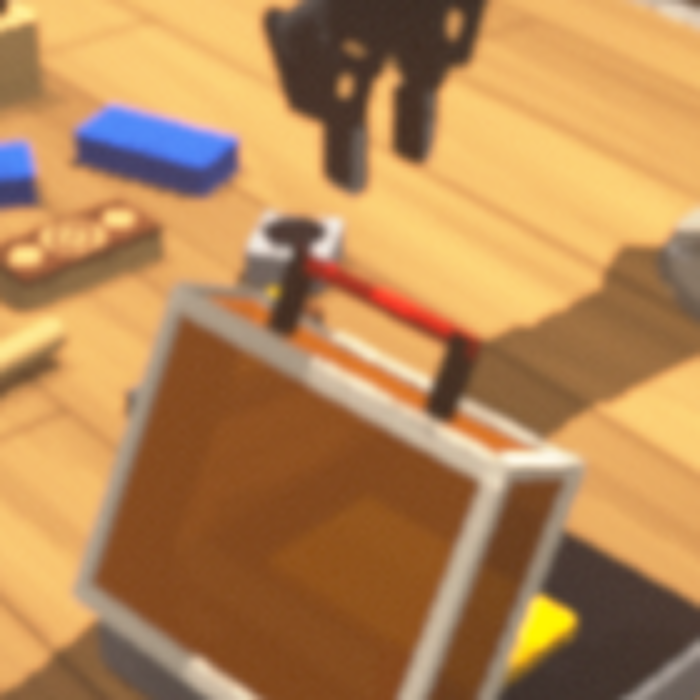

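Request:
send_rows:
  plan:
    - [-0.3,2,0.2,0,0.45]
    - [0,2,0,0,0.45]
    - [0,2,0,0,0.45]
    - [0,2,0,0,0.45]
    - [0,1,0,0,0.45]
    - [0,0,0,0,0.45]

```text
clock: 4.92
tcp_pos: [0.579, 0.1605, 0.2701]
orientation: [-1.569, -0.092, 0.093]
contact_force: [0.5, 0.4, -0.0]
grip_width: 0.0385
```

Run:
```python
from plan import *
delta([.582,.156,.270],6.3)
f=r.grab_frame('side'); crop(f,(260,130,360,230),'s2.png',6)
```

```text
at [0.579  0.1605 0.2701] yaw 6.76 tilt 0.06 F [ 0.55  0.41 -0.05] w 0.0385
shift now-axes cm [ 0.24  0.01 -0.49] turn 0.46 shift in target axes [ 0.24  0.01 -0.48]
```

View pics/s2.png

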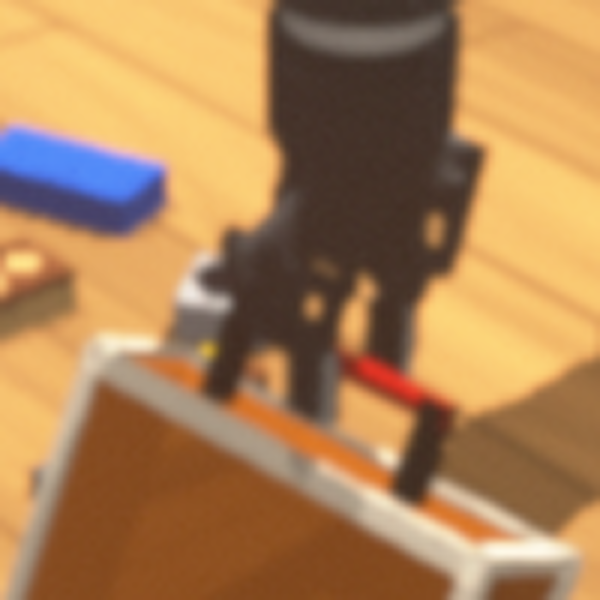

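Request:
send_rows:
  plan:
    - [0,0,0,0,0]
    - [0,0,0,0,0]
    - [0,0,0,0,0]
    - [0,0,0,0,0]
  force: 30

```text
clock: 5.48
tcp_pos: [0.5803, 0.16, 0.2712]
orientation: [-1.568, -0.093, 0.091]
contact_force: [-0.7, 0.7, 5.7]
grip_width: 0.0113
```

Run:
```python
from plan import *
delta([.582,.156,.270],6.3)
P=np.load('P.npy')
for a in np.arange(1.0,1.6,.1): print(round(a,2),np.round(eng2w(P,handle(a)),4))
```

```text
at [0.5803 0.16   0.2712] yaw 6.68 tilt 0.09 F [-0.68  0.73  5.71] w 0.0113
shift now-axes cm [ 0.13  0.12 -0.42] turn 0.38 shift in target axes [ 0.13  0.12 -0.42]
1.0 [0.5632 0.1539 0.2686]
1.1 [0.5848 0.1563 0.2759]
1.2 [0.6071 0.1587 0.281 ]
1.3 [0.6297 0.1612 0.2838]
1.4 [0.6525 0.1637 0.2844]
1.5 [0.6752 0.1662 0.2826]
1.6 [0.6977 0.1687 0.2786]
```

Request:
send_rows:
  plan:
    - [0.9,-0.3,0,0,0]
    - [1,-0.25,0,0,0]
    - [1,-0.2,0,0,0]
    - [1,-0.15,0,0,0]
    - [1,-0.05,0,0,0]
    - [1,0,0,0,0]
    - [1,0,0,0,0]
    - [1,0.05,0,0,0]
    - [1,0.1,0,0,0]
    - [0.9,0.15,0,0,0]
    - [0.6,0.1,0,0,0]
    - [0.4,0.1,0,0,0]

```text
clock: 6.98
tcp_pos: [0.6844, 0.1719, 0.2752]
orientation: [-1.569, -0.085, 0.097]
contact_force: [-23.6, -2.3, 20.7]
grip_width: 0.0109
```

Run:
```python
from plan import *
P=np.load('P.npy')
delta(eng2w(P,handle(1.56))-[0,0,.005],6.3)
```

```text
at [0.6844 0.1719 0.2752] yaw 6.67 tilt 0.44 F [-23.6   -2.34  20.7 ] w 0.0109
shift now-axes cm [ 0.38 -0.03 -0.47] turn 0.37 shift in target axes [ 0.38 -0.03 -0.46]
```

Request:
send_rows:
  plan:
    - [-0.2,-0.2,0,0,0]
    - [0,0,0,0,0]
    - [0,0,0,0,0.4]
    - [0,0,0,0,0.4]
    - [0,0,0,0,0.4]
    - [0,-3,0,0,0.45]
    - [0,-3,0,0,0.45]
    - [0,-3,0,0,0.45]
    - [0,0,0,0,0.45]

```text
clock: 8.1
tcp_pos: [0.6865, 0.172, 0.3701]
orientation: [-1.568, -0.096, 0.087]
contact_force: [-0.2, 0.0, 0.0]
grip_width: 0.0383
```

Run:
```python
from plan import *
delta([.5,-.10,.30],-88)
f=r.grab_frame('side'); crop(f,(230,110,400,330),'s3.png',3)
cv2.imwrite('pics/side3.png',f['image'][:,:,::-1])
f=r.grab_frame('top'); cv2.imwrite('pics/top3.png',f['image'][:,:,::-1])
```

```text
at [0.6865 0.172  0.3701] yaw 6.67 tilt 0.34 F [-0.21  0.01  0.  ] w 0.0383
shift now-axes cm [-21.72   6.85 -24.86] turn 94.67 shift in target axes [ 26.53   7.01 -19.59]
```

View pics/s3.png

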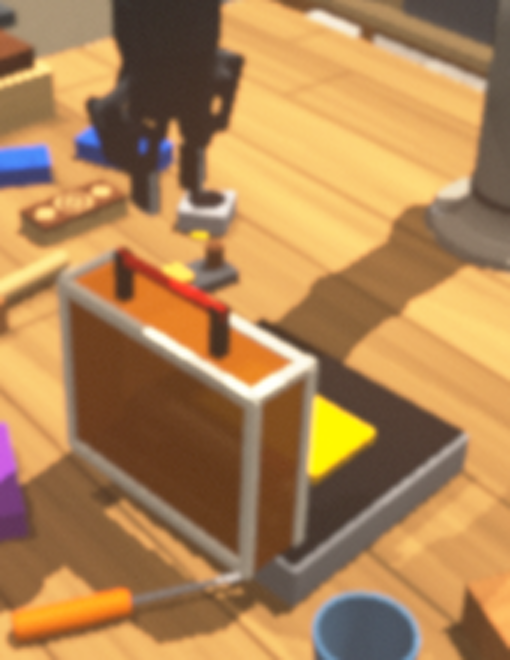

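View pics/top3.png

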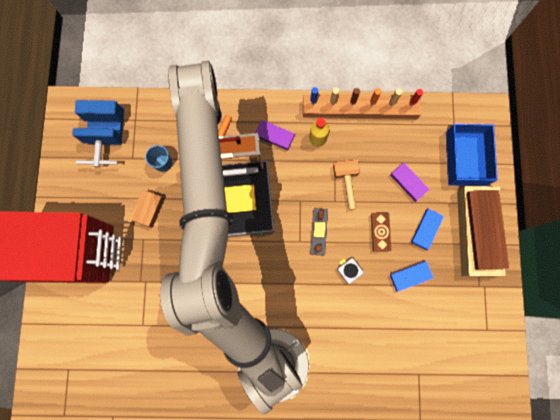

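Run:
```python
from plan import *
print(r.tip_extent,[a for a in dir(r) if a[0]!='_'])
```

```text
0.014 ['Unreachable', 'get_obs', 'grab_frame', 'hand_in', 'recognise', 'tip_extent']
```

Request:
send_rows:
  plan:
    - [-3,0,-3.4,10.5,0.45]
    - [-2.8,0,-4,10.5,0.45]
    - [-2,0.5,-4.5,10.5,0.6]
    - [-1,0.5,-5,10.5,0.8]
    - [0,0.5,-5,10.5,1]
    - [1,0.5,-5,10.5,1]
    - [2,0.5,-4.5,10.5,1]
    - [3,0.5,-4,10.5,1]
    - [3,0.5,-3,10.5,1]

```text
clock: 9.32
tcp_pos: [0.4344, -0.1879, 0.3306]
orientation: [-1.225, 1.187, -1.185]
contact_force: [0.7, -0.6, 0.5]
grip_width: 0.0856
```

Run:
```python
from plan import *
delta([.498,-.360,.15],-88)
```

```text
at [ 0.4344 -0.1879  0.3306] yaw -88.21 tilt 0.08 F [ 0.65 -0.63  0.51] w 0.0856
shift now-axes cm [17.41 18.05  5.84] turn -0.21 shift in target axes [17.42 18.06  5.75]
```

Request:
send_rows:
  plan:
    - [3.5,0.5,1.2,0,1]
    - [3.5,2.5,1.2,0,1]
    - [3.5,3.7,1.2,0,1]
    - [3.5,3.7,1.2,0,1]
    - [3.4,3.7,1,0,1]
    - [0,3.5,0,0,1]
    - [0,0,0,0,1]
    - [0,0,0,0,1]

```text
clock: 10.32
tcp_pos: [0.5009, -0.3582, 0.1565]
orientation: [-1.227, 1.181, -1.181]
contact_force: [0.5, 0.6, 0.5]
grip_width: 0.0854
```

Run:
```python
from plan import *
delta([.498,-.360,.018],-88)
f=r.grab_frame('side'); crop(f,(180,100,300,240),'s4.png',5)
f=r.grab_frame('top'); crop(f,(330,150,450,290),'t4.png',4)
```

```text
at [ 0.5009 -0.3582  0.1565] yaw -87.81 tilt 0.02 F [0.51 0.6  0.47] w 0.0854
shift now-axes cm [ 0.16 13.85 -0.3 ] turn 0.19 shift in target axes [ 0.17 13.85 -0.3 ]
```

View pics/s4.png

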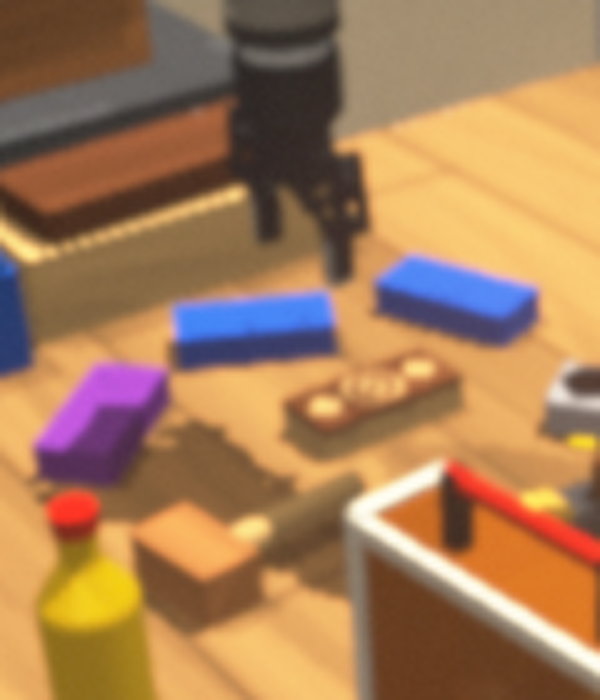

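View pics/t4.png

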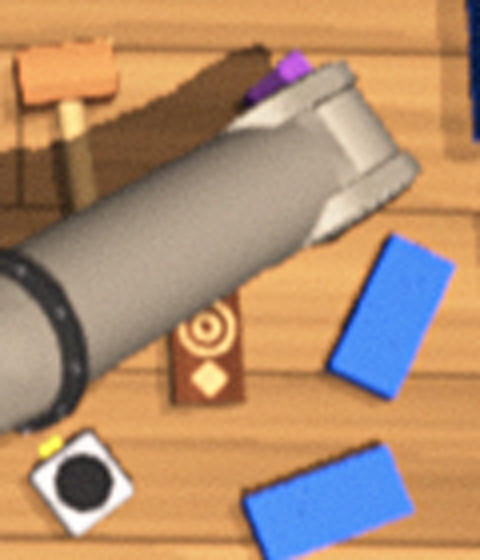

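Request:
send_rows:
  plan:
    - [0.2,3,-0.3,0,1]
    - [0,3,0,0,1]
    - [0,3,0,0,1]
    - [0,2,0,0,1]
    - [0,1.5,0,0,1]
    - [0,1.2,0,0,1]
    - [0,0,0,0,1]

```text
clock: 11.3
tcp_pos: [0.4977, -0.3603, 0.0184]
orientation: [-1.227, 1.182, -1.181]
contact_force: [0.8, 0.3, 0.1]
grip_width: 0.0854
```

Run:
```python
from plan import *
delta([.498,-.360,.018],-88)
f=r.grab_frame('side'); crop(f,(190,110,290,220),'s5.png',6)
```

```text
at [ 0.4977 -0.3603  0.0184] yaw -87.82 tilt 0.04 F [0.82 0.28 0.09] w 0.0854
shift now-axes cm [-0.03  0.04  0.03] turn 0.18 shift in target axes [-0.03  0.04  0.03]
```

View pics/s5.png

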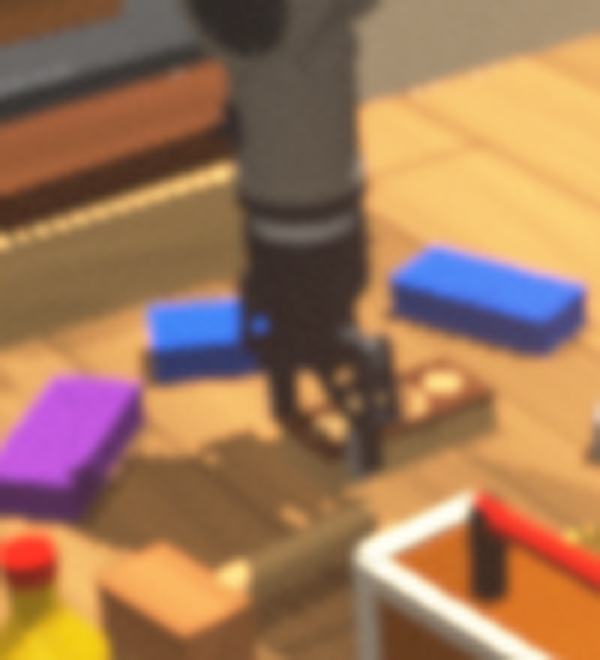

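Request:
send_rows:
  plan:
    - [0,0.3,0,0,1]
    - [0,0,0,0,0.4]
    - [0,0,0,0,0.4]
    - [0,0,0,0,0.4]
    - [0,0,0,0,0.4]
  force: 20

```text
clock: 11.98
tcp_pos: [0.4981, -0.3607, 0.0162]
orientation: [-1.227, 1.18, -1.182]
contact_force: [-0.6, 0.1, 5.0]
grip_width: 0.0598
```

Request:
send_rows:
  plan:
    - [0,-1,0,0,0.4]
    - [0,-1,0,0,0.4]
    - [0,-1,0,0,0.4]
    - [0,-1,0,0,0.4]
    - [0,-1,0,0,0.4]
    - [0,0,0,0,0.4]

```text
clock: 12.72
tcp_pos: [0.4984, -0.3608, 0.0668]
orientation: [-1.227, 1.18, -1.182]
contact_force: [0.7, 0.2, -1.5]
grip_width: 0.0596
```

Run:
```python
from plan import *
delta([.498,-.360,.018],-88)
f=r.grab_frame('side'); crop(f,(190,110,290,220),'s6.png',6)
```

```text
at [ 0.4984 -0.3608  0.0668] yaw -87.82 tilt 0.09 F [ 0.7   0.17 -1.5 ] w 0.0596
shift now-axes cm [-0.08  4.88 -0.04] turn 0.18 shift in target axes [-0.08  4.88 -0.04]
```

View pics/s6.png

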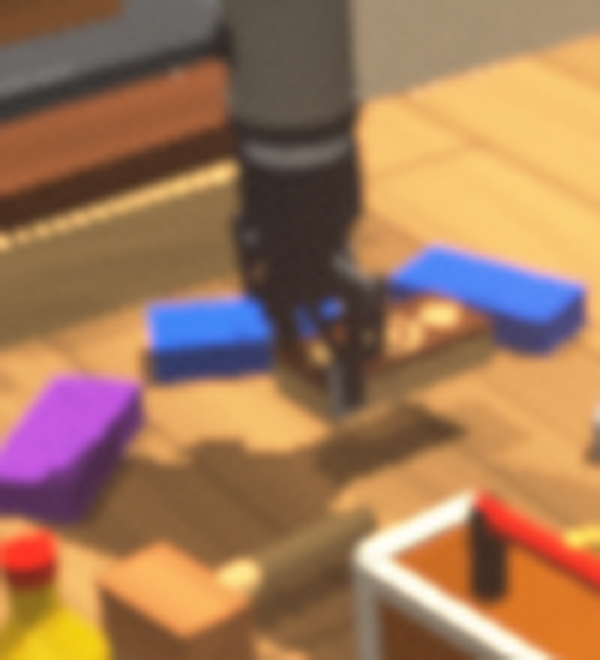

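Request:
send_rows:
  plan:
    - [0,1.5,0,0,0.5]
    - [0,1.5,0,0,0.6]
    - [0,1.2,0,0,0.65]
    - [0,0,0,0,0.68]
    - [0,0,0,0,0.69]
    - [0,0,0,0,0.69]

```text
clock: 13.52
tcp_pos: [0.4982, -0.3607, 0.0243]
orientation: [-1.227, 1.18, -1.182]
contact_force: [0.1, 0.4, -2.5]
grip_width: 0.0598
```

Run:
```python
from plan import *
delta([.498,-.360,.018],-88)
f=r.grab_frame('side'); crop(f,(190,110,290,220),'s7.png',6)
```

```text
at [ 0.4982 -0.3607  0.0243] yaw -87.83 tilt 0.05 F [ 0.13  0.44 -2.49] w 0.0598
shift now-axes cm [-0.08  0.63 -0.02] turn 0.17 shift in target axes [-0.07  0.63 -0.02]
```

View pics/s7.png

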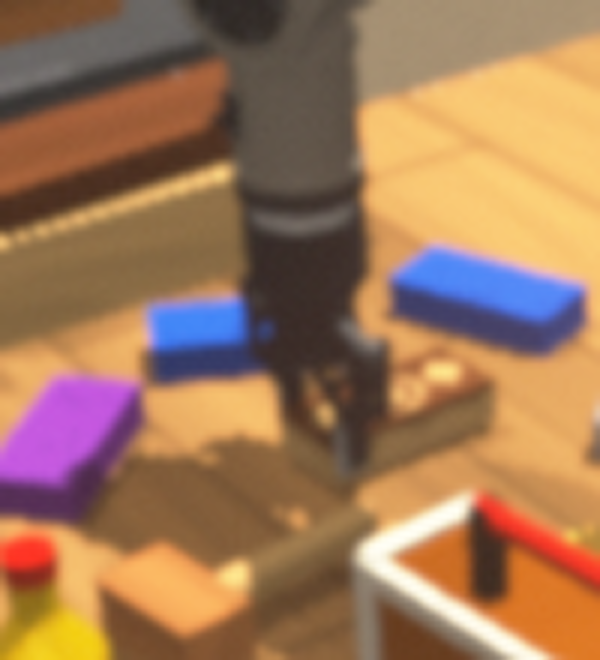

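Request:
send_rows:
  plan:
    - [0,0,0,0,0.695]
    - [0,-0.3,0,0,0.695]
    - [0,-0.5,0,0,0.695]
    - [0,-0.5,0,0,0.698]
    - [0,-0.5,0,0,0.698]
    - [0,-0.5,0,0,0.698]
    - [0,0,0,0,0.7]
    - [0,0,0,0,0.7]

```text
clock: 14.58
tcp_pos: [0.4979, -0.3603, 0.0467]
orientation: [-1.227, 1.181, -1.181]
contact_force: [-0.4, 0.3, -2.3]
grip_width: 0.0599
```

Run:
```python
from plan import *
delta([.498,-.360,.018],-88)
f=r.grab_frame('side'); crop(f,(190,110,290,220),'s8.png',6)
```

```text
at [ 0.4979 -0.3603  0.0467] yaw -87.82 tilt 0.01 F [-0.36  0.29 -2.32] w 0.0599
shift now-axes cm [-0.03  2.87  0.01] turn 0.18 shift in target axes [-0.03  2.87  0.01]
```

View pics/s8.png

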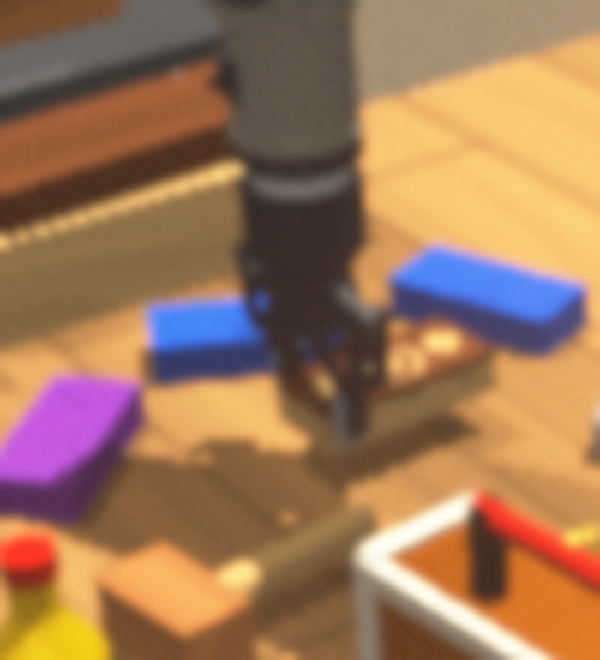

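Request:
send_rows:
  plan:
    - [0,1,0,0,0.7]
    - [0,1,0,0,0.7]
    - [0,0,0,0,0.702]
    - [0,0,0,0,0.703]
    - [0,0,0,0,0.704]
    - [0,0,0,0,0.705]

```text
clock: 15.38
tcp_pos: [0.4982, -0.3607, 0.0272]
orientation: [-1.227, 1.18, -1.182]
contact_force: [-0.2, -0.3, 0.7]
grip_width: 0.0604
```

Run:
```python
from plan import *
delta([.498,-.360,.018],-88)
f=r.grab_frame('side'); crop(f,(190,110,290,220),'s9.png',6)
```

```text
at [ 0.4982 -0.3607  0.0272] yaw -87.82 tilt 0.05 F [-0.16 -0.28  0.68] w 0.0604
shift now-axes cm [-0.07  0.92 -0.02] turn 0.18 shift in target axes [-0.07  0.92 -0.02]
```

View pics/s9.png

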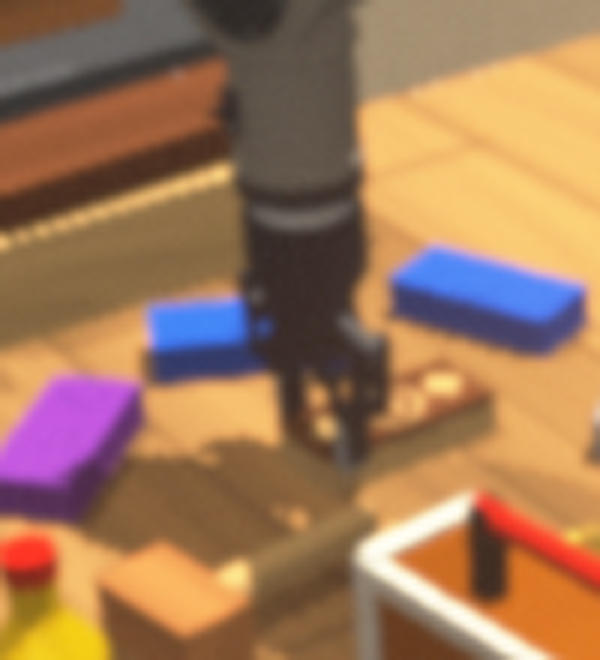

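Request:
send_rows:
  plan:
    - [0,0,0,0,0.73]
    - [0,-0.3,0.8,0,0.73]
    - [0,0,0,0,0.7]
    - [0,0,0,0,0.697]
    - [0,0,0,0,0.697]
    - [0,-0.3,0,0,0.697]
    - [0,-0.4,0,0,0.697]
    - [0,-0.4,0,0,0.697]
    - [0,-0.4,0,0,0.697]
    - [0,0,0,0,0.697]

```text
clock: 16.68
tcp_pos: [0.506, -0.3603, 0.0451]
orientation: [-1.227, 1.181, -1.182]
contact_force: [-0.2, 0.1, -1.7]
grip_width: 0.0601
```

Run:
```python
from plan import *
delta([.498,-.360,.018],-88)
f=r.grab_frame('side'); crop(f,(190,110,290,220),'s10.png',6)
```

```text
at [ 0.506  -0.3603  0.0451] yaw -87.82 tilt 0.03 F [-0.2   0.14 -1.69] w 0.0601
shift now-axes cm [-0.06  2.71 -0.79] turn 0.18 shift in target axes [-0.06  2.71 -0.79]
```

View pics/s10.png

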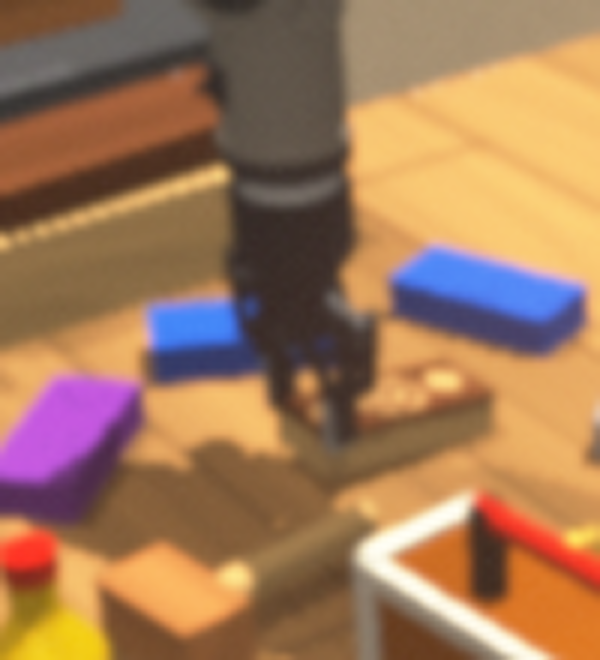

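Request:
send_rows:
  plan:
    - [0,-0.4,0,0,0.697]
    - [0,-0.5,0,0,0.697]
    - [0,-0.5,0,0,0.697]
    - [0,-0.5,0,0,0.697]
    - [0,-0.5,0,0,0.697]
    - [0,-0.5,0,0,0.697]

```text
clock: 17.48
tcp_pos: [0.5059, -0.3601, 0.0742]
orientation: [-1.227, 1.181, -1.181]
contact_force: [-0.1, 0.8, -2.5]
grip_width: 0.06
```

Run:
```python
from plan import *
delta([.498,-.360,.018],-88)
f=r.grab_frame('side'); crop(f,(190,110,290,220),'s11.png',6)
```

```text
at [ 0.5059 -0.3601  0.0742] yaw -87.82 tilt 0.0 F [-0.1   0.82 -2.51] w 0.06
shift now-axes cm [-0.04  5.62 -0.79] turn 0.18 shift in target axes [-0.04  5.62 -0.79]
```

View pics/s11.png

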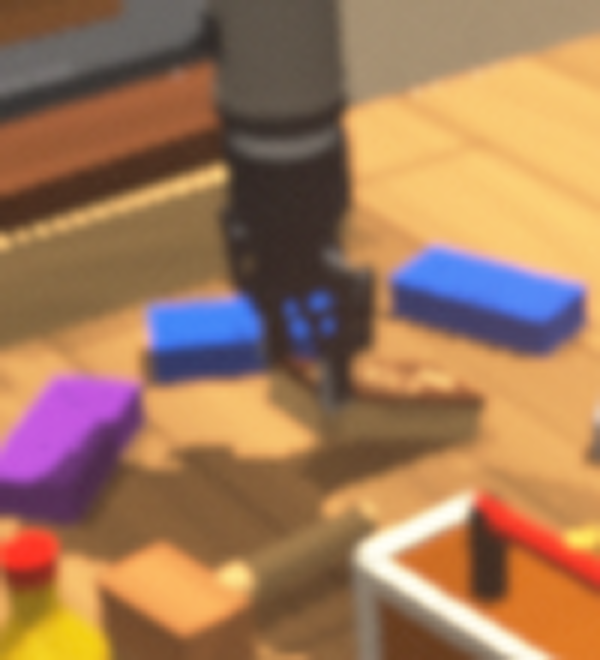

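Request:
send_rows:
  plan:
    - [0,-0.5,0,0,0.697]
    - [0,-0.5,0,0,0.697]
    - [0,-0.5,0,0,0.697]
    - [0,-0.5,0,0,0.697]
    - [0,-0.5,0,0,0.697]
    - [0,-0.5,0,0,0.697]
    - [0,-0.5,0,0,0.697]
    - [0,-0.5,0,0,0.697]

```text
clock: 18.52
tcp_pos: [0.5059, -0.3601, 0.1141]
orientation: [-1.227, 1.181, -1.181]
contact_force: [0.4, 0.2, -2.0]
grip_width: 0.0597
```

Run:
```python
from plan import *
delta([.498,-.360,.018],-88)
f=r.grab_frame('side'); crop(f,(190,110,290,220),'s12.png',6)
```

```text
at [ 0.5059 -0.3601  0.1141] yaw -87.82 tilt 0.0 F [ 0.43  0.17 -1.97] w 0.0597
shift now-axes cm [-0.04  9.61 -0.79] turn 0.18 shift in target axes [-0.04  9.61 -0.79]
```

View pics/s12.png

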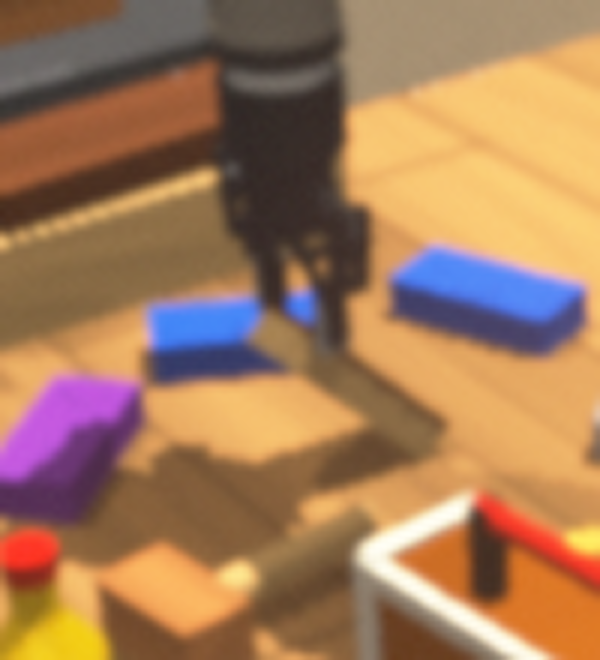

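Request:
send_rows:
  plan:
    - [0,-0.5,0,0,0.697]
    - [0,-0.5,0,0,0.697]
    - [0,-0.5,0,0,0.697]
    - [0,-0.5,0,0,0.697]
    - [0,-0.5,0,0,0.697]
    - [0,0,0,0,0.697]

```text
clock: 19.32
tcp_pos: [0.5061, -0.3603, 0.1393]
orientation: [-1.227, 1.18, -1.182]
contact_force: [0.6, 0.2, -2.0]
grip_width: 0.0596
```

Run:
```python
from plan import *
delta([.498,-.360,.018],-88)
f=r.grab_frame('side'); crop(f,(190,110,290,220),'s13.png',6)
f=r.grab_frame('top'); crop(f,(330,150,450,290),'t13.png',4)
```

```text
at [ 0.5061 -0.3603  0.1393] yaw -87.82 tilt 0.05 F [ 0.61  0.25 -1.97] w 0.0596
shift now-axes cm [-0.07 12.13 -0.82] turn 0.18 shift in target axes [-0.06 12.13 -0.81]
```

View pics/s13.png

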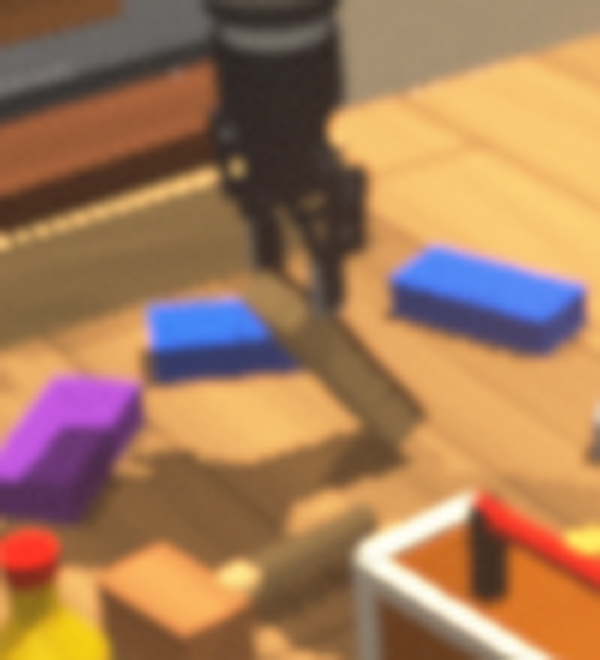

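View pics/t13.png

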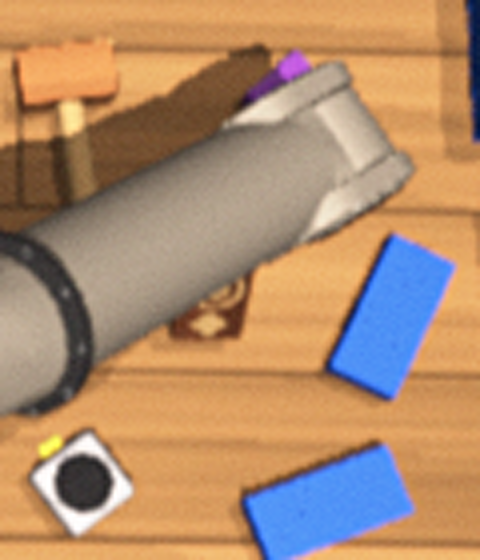

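Request:
send_rows:
  plan:
    - [0,-1,0,0,0.692]
    - [0,-2,0,0,0.692]
    - [0,-3,0,0,0.692]
    - [0,-3,0,0,0.692]
    - [0,-3,0,0,0.692]
    - [0,-3,0,0,0.692]
    - [0,0,0,-8,0.692]
    - [0,0,0,-9,0.692]
    - [0,0,0,-9,0.692]
    - [0,0,0,-9,0.692]
    - [0,0,0,-9,0.692]
    - [0,0,0,-9,0.692]

```text
clock: 20.92
tcp_pos: [0.5056, -0.3606, 0.2903]
orientation: [-1.519, 0.472, -0.474]
contact_force: [-1.2, 0.1, -2.0]
grip_width: 0.0594
```

Run:
```python
from plan import *
P=np.load('P.npy')
t=eng2w(P,(.04,.29,.30)); print(t)
delta(t,6.3); print(np.round(r.get_obs()['joints'],2))
f=r.grab_frame('side'); crop(f,(190,50,330,200),'s14.png',4)
```

```text
[0.55509615 0.44474716 0.3       ]
at [ 0.5056 -0.3606  0.2903] yaw -34.58 tilt 0.07 F [-1.2   0.07 -2.02] w 0.0594
shift now-axes cm [-41.63  -1.03  69.12] turn -40.88 shift in target axes [13.76 -0.97 79.51]
[ 0.02  0.41  0.68  1.67 -0.27  1.16  0.17]
```

View pics/s14.png

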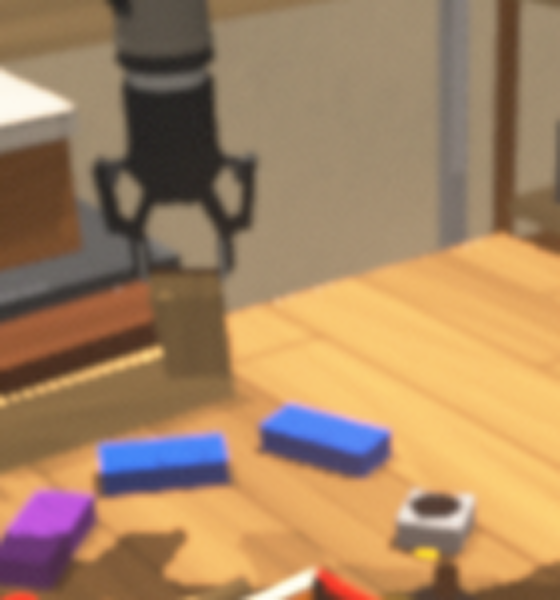

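Request:
send_rows:
  plan:
    - [0,0,0,-10.2,0.692]
    - [0,0,0,-10.2,0.692]
    - [0,0,0,-10.2,0.692]
    - [0,0,0,-10.2,0.692]
    - [0,0,2,0,0.692]
    - [0,0,4,0,0.692]
    - [0,0,5,0,0.692]
    - [0,0,6,0,0.692]
    - [0,0,6,0,0.692]
    - [0,0,6,0,0.692]
    - [0,0,6,0,0.692]
    - [0,0,6,0,0.692]

```text
clock: 22.48
tcp_pos: [0.4621, 0.05, 0.2895]
orientation: [-1.569, -0.079, 0.077]
contact_force: [1.3, 0.6, -3.1]
grip_width: 0.0594
```

Run:
```python
from plan import *
P=np.load('P.npy')
delta(eng2w(P,(.02,.25,.30)),6.3); print(np.round(r.get_obs()['joints'],2))
```

```text
at [0.4621 0.05   0.2895] yaw 5.7 tilt 0.08 F [ 1.28  0.62 -3.11] w 0.0594
shift now-axes cm [11.22 -1.01 34.34] turn -0.6 shift in target axes [11.57 -1.05 34.22]
[-0.5   0.07  0.27  2.   -0.02  1.07 -0.12]
```

Request:
send_rows:
  plan:
    - [1.6,0,5,-0.6,0.692]
    - [1.6,0,5,0,0.692]
    - [1.6,0,5,0,0.692]
    - [1.6,0,5,0,0.692]
    - [1.6,0,5,0,0.692]
    - [1.6,0,4.5,0,0.692]
    - [1.6,0,3.3,0,0.692]
    - [0,0,1.5,0,0.692]
    - [0,0,0,0,0.692]

```text
clock: 23.6
tcp_pos: [0.5343, 0.402, 0.2887]
orientation: [-1.569, -0.089, 0.091]
contact_force: [0.6, -0.8, -1.6]
grip_width: 0.0592
```

Run:
```python
from plan import *
P=np.load('P.npy')
delta(eng2w(P,(.02,.25,.14)),6.3); print(np.round(r.get_obs()['joints'],2))
f=r.grab_frame('side'); crop(f,(300,80,460,350),'s15.png',3)
f=r.grab_frame('top'); crop(f,(100,110,280,250),'t15.png',4)
```

```text
at [0.5343 0.402  0.2887] yaw 6.57 tilt 0.05 F [ 0.61 -0.75 -1.62] w 0.0592
shift now-axes cm [ 0.55 14.87  0.02] turn 0.27 shift in target axes [ 0.54 14.87  0.02]
[-0.82  0.43  0.12  1.53 -0.05  1.18 -0.58]
```

View pics/s15.png

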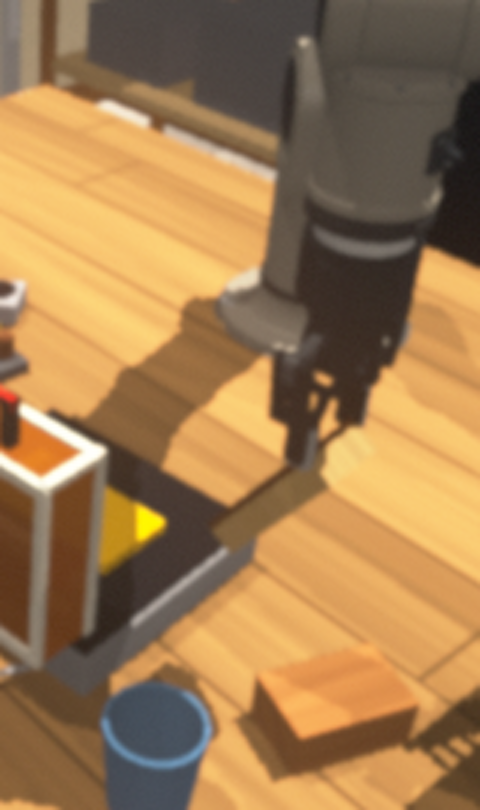

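View pics/t15.png

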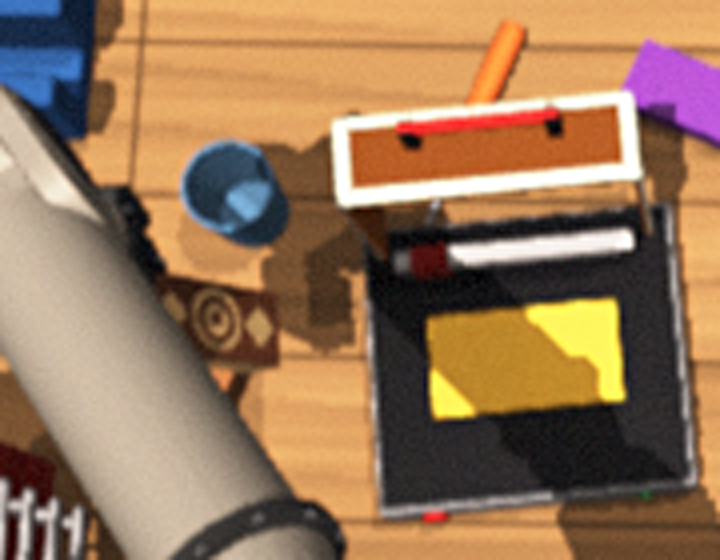

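Run:
```python
from plan import *
P=np.load('P.npy')
f=r.grab_frame('top')
p,ps,M=tool(); n=M[:,0]
K=f['camera_matrix'];o=f['cam_to_world'][:3,3]
def hit(uv):
    d=f['cam_to_world'][:3,:3]@np.linalg.solve(K,[uv[0],uv[1],1])
    q=o+d*(n@(p-o))/(n@d); return q
for uv in [(100+277/4-.37,110+329/4-.37)]:
    q=hit(uv); print(q, M.T@(q-p))
# predict top pixel of E2 dark edge mid for different tilt
for th in range(20,80,10):
    t=np.radians(th); u=np.array([0,np.sin(t),-np.cos(t)]) # tool coords dir to E2
    nd=np.array([0,-np.cos(t),-np.sin(t)]) # dark normal (up & toward E2)
    for g in (8,):
        e=np.array([0,-.005,0])+u*.123+nd*.009
        fs=r.grab_frame
        print(th,proj(f,p+M@e))
```

```text
[0.54303093 0.33550486 0.17849583] [ 6.05035569e-17  1.10775006e-01 -6.40414830e-02]
20 [180.62432124 184.49871483]
30 [179.51532503 186.20022897]
40 [177.22571109 187.84633651]
50 [173.85584867 189.39597832]
60 [169.52301477 190.8129388 ]
70 [164.35707359 192.06573765]
```

Request:
send_rows:
  plan:
    - [0.5,2,0,0.2,0.692]
    - [0,3,0,0,0.692]
    - [0,3,0,0,0.692]
    - [0,3,0,0,0.692]
    - [0,2.5,0,0,0.692]
    - [0,1.7,0,0,0.692]
    - [0,1,0,0,0.692]
    - [0,0,0,0,0.692]

```text
clock: 24.75
tcp_pos: [0.5407, 0.4014, 0.1263]
orientation: [-1.569, -0.087, 0.088]
contact_force: [-0.0, 0.3, -1.6]
grip_width: 0.0594
```

Run:
```python
from plan import *
P=np.load('P.npy')
delta(eng2w(P,(.02,.144,.126)),6.3)
f=r.grab_frame('side'); crop(f,(300,150,420,330),'s16.png',4)
```

```text
at [0.5407 0.4014 0.1263] yaw 6.36 tilt 0.04 F [-0.03  0.32 -1.55] w 0.0594
shift now-axes cm [ -0.11   0.04 -10.45] turn 0.06 shift in target axes [ -0.1    0.03 -10.45]
```

View pics/s16.png

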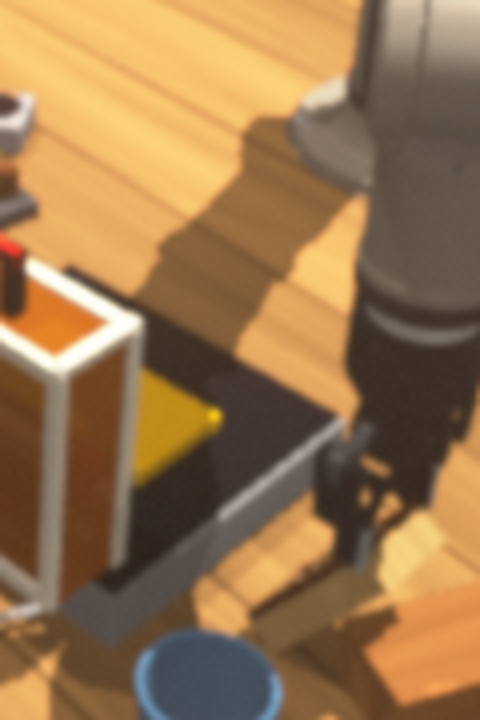

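Request:
send_rows:
  plan:
    - [0,0,-1.5,0,0.692]
    - [0,0,-1.5,0,0.692]
    - [0,0,-1.2,0,0.692]
    - [0,0,-1,0,0.692]
    - [0,0,-1,0,0.692]
    - [0,0,-1,0,0.692]
    - [0,0,-1,0,0.692]

```text
clock: 25.68
tcp_pos: [0.5512, 0.3239, 0.1304]
orientation: [-1.562, -0.093, 0.085]
contact_force: [-3.4, 3.0, 14.7]
grip_width: 0.0596
```

Run:
```python
from plan import *
P=np.load('P.npy')
delta(eng2w(P,(.02,.144,.126)),6.3)
f=r.grab_frame('side'); crop(f,(300,150,420,330),'s17.png',4)
```

```text
at [0.5512 0.3239 0.1304] yaw 6.49 tilt 0.48 F [-3.44  3.   14.68] w 0.0596
shift now-axes cm [-0.31  0.42 -2.64] turn 0.19 shift in target axes [-0.29  0.44 -2.63]
```

View pics/s17.png

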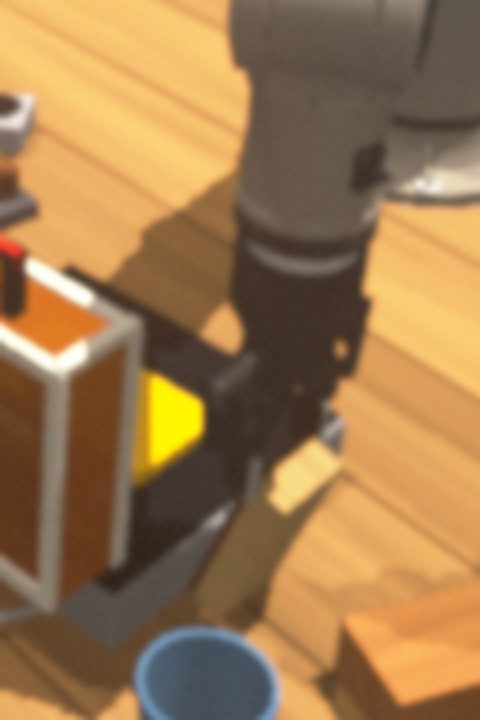

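Request:
send_rows:
  plan:
    - [0,-0.7,0,0,0.692]
    - [0,-0.3,-0.5,0,0.692]
    - [0,-0.1,-0.7,0,0.692]
    - [0,0,-0.8,0,0.692]
    - [0,0,-0.8,0,0.692]
    - [0,0,-0.8,0,0.692]
    - [0,0,0,0,0.692]

```text
clock: 26.6
tcp_pos: [0.5538, 0.2834, 0.1376]
orientation: [-1.57, -0.086, 0.087]
contact_force: [1.5, 2.2, -2.8]
grip_width: 0.0593
```

Run:
```python
from plan import *
P=np.load('P.npy')
delta(eng2w(P,(.02,.11,.135)),6.3)
f=r.grab_frame('side'); crop(f,(300,150,420,330),'s18.png',4)
```

```text
at [0.5538 0.2834 0.1376] yaw 6.31 tilt 0.04 F [ 1.46  2.24 -2.78] w 0.0593
shift now-axes cm [-0.11  0.27 -1.97] turn 0.01 shift in target axes [-0.11  0.26 -1.97]
```

View pics/s18.png

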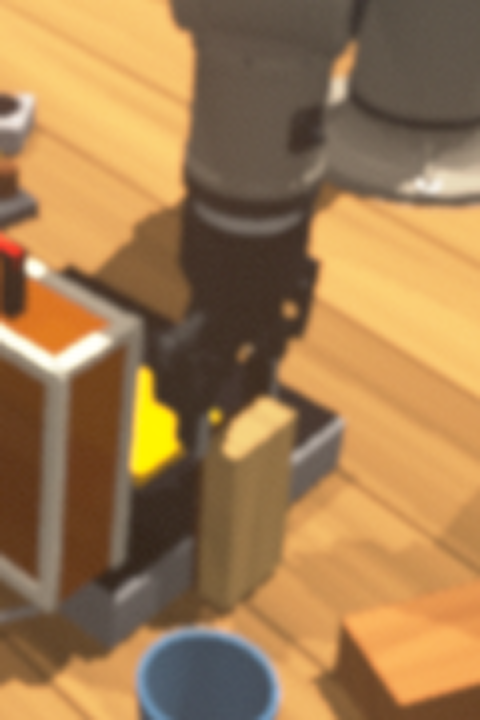

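Request:
send_rows:
  plan:
    - [0,0,-0.7,0,0.692]
    - [0,0,-0.7,0,0.692]
    - [0,0,-0.7,0,0.692]
    - [0,0,-0.7,0,0.692]
    - [0,0.1,-0.7,0,0.692]
    - [0,0.1,-0.7,0,0.692]
    - [0,0.1,-0.7,0,0.692]
    - [0,0,0,0,0.692]

```text
clock: 27.65
tcp_pos: [0.5594, 0.2347, 0.1348]
orientation: [-1.57, -0.086, 0.087]
contact_force: [-0.3, 1.4, -0.3]
grip_width: 0.0595
```

Run:
```python
from plan import *
P=np.load('P.npy')
delta(eng2w(P,(.02,.08,.135)),6.3)
f=r.grab_frame('side'); crop(f,(300,150,420,330),'s19.png',4)
```

```text
at [0.5594 0.2347 0.1348] yaw 6.31 tilt 0.03 F [-0.32  1.43 -0.32] w 0.0595
shift now-axes cm [-0.13 -0.02 -0.07] turn 0.01 shift in target axes [-0.13 -0.02 -0.07]
```

View pics/s19.png

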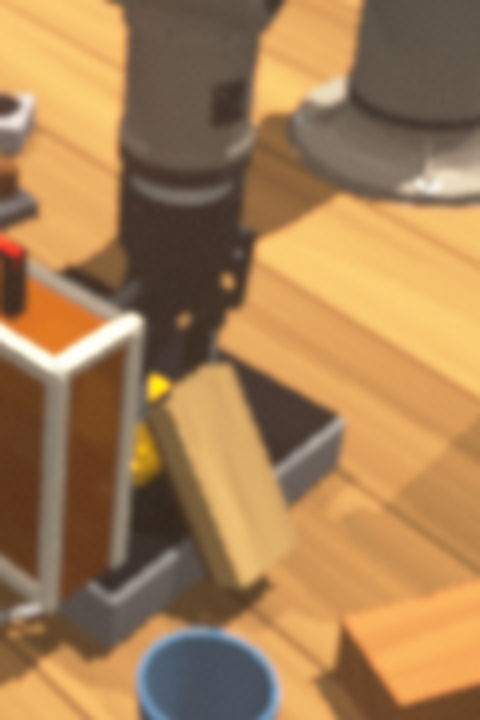

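Request:
send_rows:
  plan:
    - [0,-1.5,0,0,0.692]
    - [0,-2.5,0,0,0.692]
    - [0,-2.5,0,0,0.692]
    - [0,-1.5,0,0,0.692]
    - [-0.7,0,-2,0,0.692]
    - [-0.7,0,-3,0,0.692]
    - [-0.7,0,-3,0,0.692]
    - [0,0,-1.1,0,0.692]
    - [0,0,0,0,0.692]

```text
clock: 28.82
tcp_pos: [0.5483, 0.1417, 0.2144]
orientation: [-1.569, -0.085, 0.086]
contact_force: [-0.1, -0.3, -2.9]
grip_width: 0.059
```

Run:
```python
from plan import *
P=np.load('P.npy')
delta(eng2w(P,(.0,-.011,.17)),6.3)
f=r.grab_frame('side'); crop(f,(260,130,400,310),'s20.png',4)
f=r.grab_frame('top'); crop(f,(160,120,290,250),'t20.png',5)
```

```text
at [0.5483 0.1417 0.2144] yaw 6.26 tilt 0.04 F [-0.12 -0.28 -2.87] w 0.059
shift now-axes cm [-0.01  4.44 -0.05] turn -0.04 shift in target axes [-0.02  4.44 -0.05]
```

View pics/s20.png

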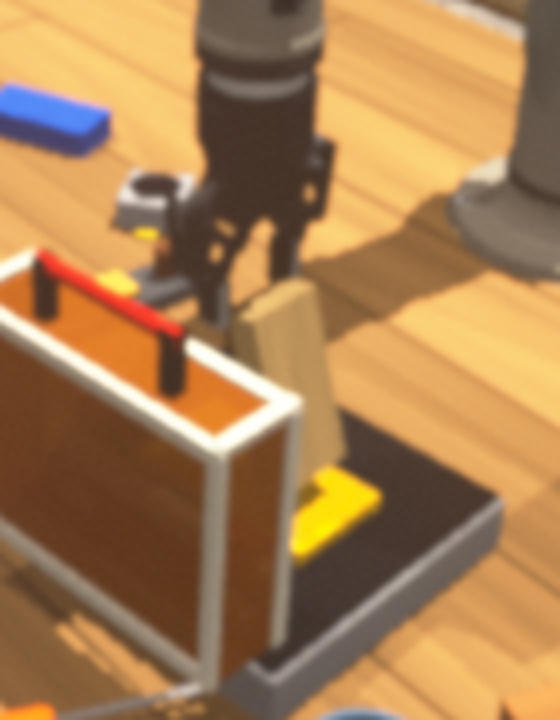

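View pics/t20.png

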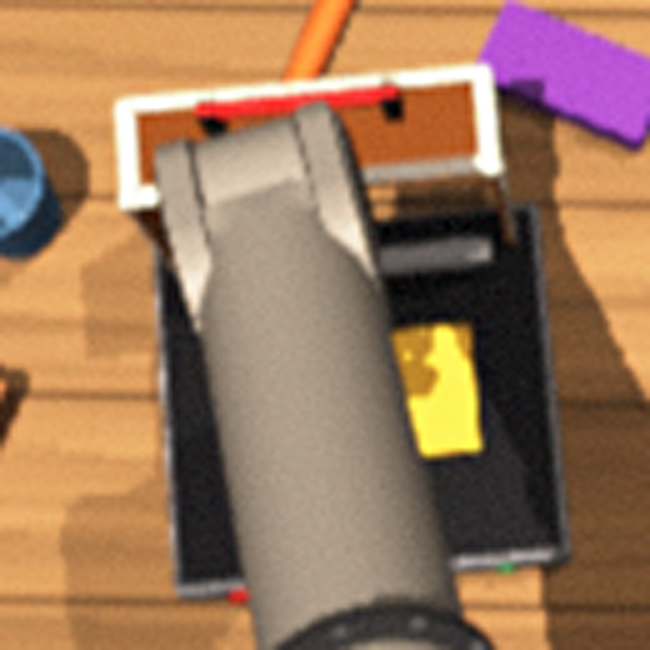

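Run:
```python
from plan import *
f=r.grab_frame('top')
P=np.load('P.npy')
for z in (.4,.45,.5,.55):
    q=onz(f,(160+320/5,120+105/5),z); c,s=np.cos(P[2]),np.sin(P[2]); d=q-[P[0],P[1],0]; print(z,q,c*d[0]+s*d[1])
f=r.grab_frame('side')
p,_,_=tool()
for dz in (.1,.15,.2,.25,.3): print(dz,(proj(f,p+[0,0,dz])-[260,130])*4)
```

```text
0.4 [0.64309497 0.13715837 0.4       ] 0.09387923991013045
0.45 [0.62709402 0.13026677 0.45      ] 0.07722134685828888
0.5 [0.61109308 0.12337517 0.5       ] 0.0605634538064474
0.55 [0.59509213 0.11648357 0.55      ] 0.043905560754605916
0.1 [255.52890151 158.55887691]
0.15 [258.46896897  86.51692438]
0.2 [261.5841669   10.18366164]
0.25 [264.89062362 -70.83611128]
0.3 [ 268.40651056 -156.98765811]
```

Request:
send_rows:
  plan:
    - [0,1,0,0,0.692]
    - [0,1,0,0,0.692]
    - [0,0.8,0,0,0.692]
    - [0,0.5,0,0,0.692]
    - [0,0.4,0,0,0.692]
    - [0,0,0,0,0.692]

```text
clock: 29.78
tcp_pos: [0.5511, 0.1394, 0.182]
orientation: [-1.571, -0.088, 0.081]
contact_force: [-6.9, -11.5, 33.9]
grip_width: 0.0593
```

Run:
```python
from plan import *
P=np.load('P.npy')
delta(eng2w(P,(.0,-.011,.17)),6.3)
f=r.grab_frame('side'); crop(f,(260,130,400,310),'s21.png',4)
```

```text
at [0.5511 0.1394 0.182 ] yaw 6.17 tilt 0.29 F [ -6.85 -11.48  33.88] w 0.0593
shift now-axes cm [-0.27  1.2   0.21] turn -0.13 shift in target axes [-0.27  1.2   0.21]
```

View pics/s21.png

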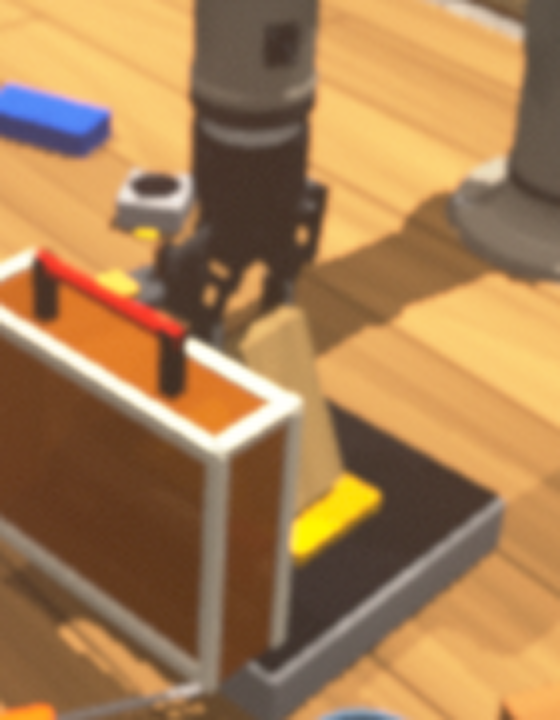

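Request:
send_rows:
  plan:
    - [0,-1.2,0,0,0.692]
    - [0,-0.8,0,0,0.692]
    - [0,0,1.5,0,0.692]
    - [0,0,1.5,0,0.692]
    - [0,0,0.8,0,0.692]
    - [0,0,0,0,0.692]

```text
clock: 30.58
tcp_pos: [0.5438, 0.182, 0.1973]
orientation: [-1.569, -0.089, 0.09]
contact_force: [0.3, -0.2, -1.6]
grip_width: 0.0591
```

Run:
```python
from plan import *
P=np.load('P.npy')
delta(eng2w(P,(.0,.027,.179)),6.3)
f=r.grab_frame('side'); crop(f,(260,130,400,310),'s22.png',4)
```

```text
at [0.5438 0.182  0.1973] yaw 6.5 tilt 0.04 F [ 0.27 -0.17 -1.65] w 0.0591
shift now-axes cm [-0.    1.83 -0.31] turn 0.2 shift in target axes [-0.    1.83 -0.31]
```

View pics/s22.png

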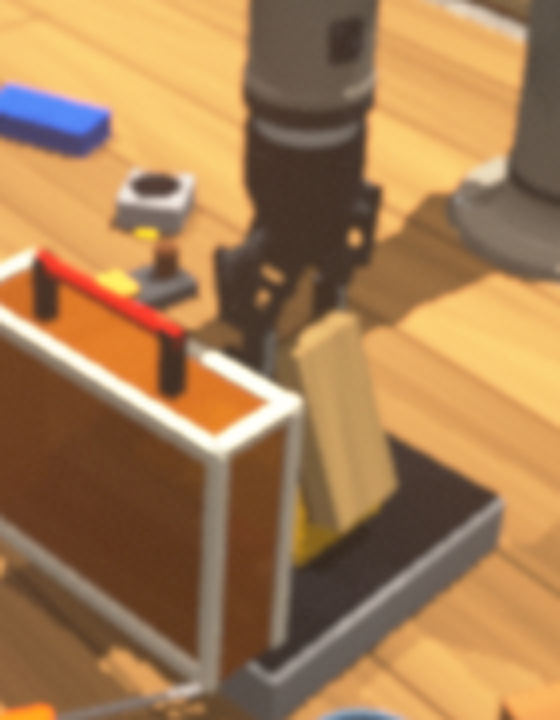

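Request:
send_rows:
  plan:
    - [0,0.8,-0.3,0,0.692]
    - [0,0.6,-0.2,0,0.692]
    - [0,0.4,-0.8,0,0.692]
    - [0,0.4,-0.8,0,0.692]
    - [0,0.5,-0.9,0,0.692]
    - [0,0.6,-0.9,0,0.692]
    - [0,0,0,0,0.692]

```text
clock: 31.5
tcp_pos: [0.5486, 0.1402, 0.1647]
orientation: [-1.57, -0.085, 0.086]
contact_force: [-2.2, -3.8, 6.2]
grip_width: 0.0593
```

Run:
```python
from plan import *
P=np.load('P.npy')
delta(eng2w(P,(.0,-.007,.162)),6.3)
f=r.grab_frame('side'); crop(f,(260,130,400,310),'s23.png',4)
```

```text
at [0.5486 0.1402 0.1647] yaw 6.25 tilt 0.06 F [-2.17 -3.77  6.17] w 0.0593
shift now-axes cm [-0.03  0.27  0.5 ] turn -0.05 shift in target axes [-0.03  0.27  0.5 ]
```

View pics/s23.png

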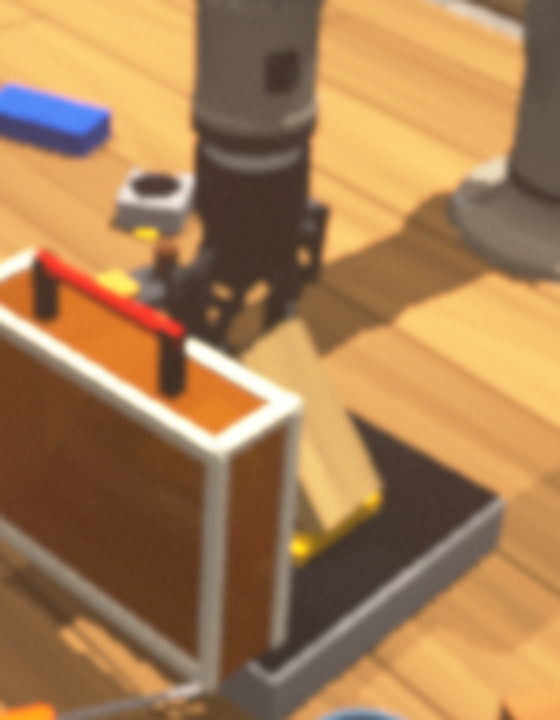

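Request:
send_rows:
  plan:
    - [0,0.7,-0.8,0,0.692]
    - [0,0.8,-0.7,0,0.692]
    - [0,0.9,-0.7,0,0.692]
    - [0,0.7,-0.4,0,0.692]
    - [0,0.7,-0.4,0,0.692]
    - [0,0.7,-0.4,0,0.692]
    - [0,0.7,-0.3,0,0.692]
    - [0,0,0,0,0.692]

```text
clock: 32.55
tcp_pos: [0.5527, 0.1051, 0.1122]
orientation: [-1.569, -0.087, 0.087]
contact_force: [0.0, -2.7, 3.2]
grip_width: 0.0595
```

Run:
```python
from plan import *
P=np.load('P.npy')
delta(eng2w(P,(.0,-.056,.090)),6.3)
f=r.grab_frame('side'); crop(f,(260,130,400,310),'s24.png',4)
```

```text
at [0.5527 0.1051 0.1122] yaw 6.35 tilt 0.02 F [ 0.01 -2.66  3.19] w 0.0595
shift now-axes cm [-0.05  2.22 -0.87] turn 0.05 shift in target axes [-0.05  2.22 -0.87]
```

View pics/s24.png

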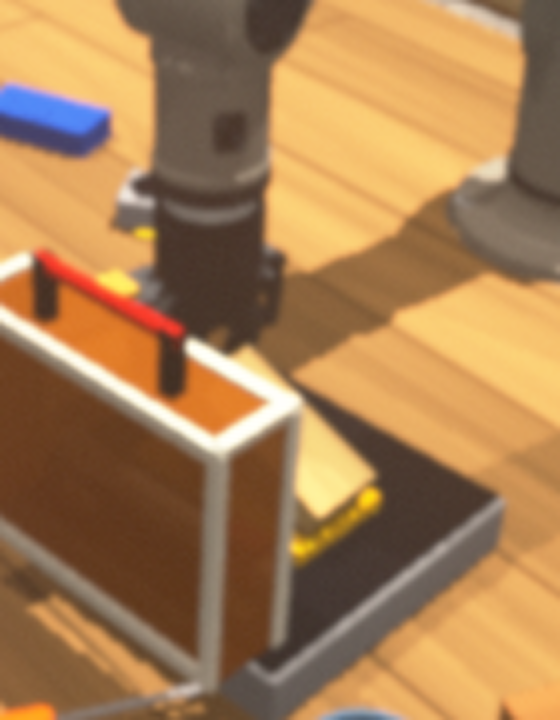

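Request:
send_rows:
  plan:
    - [0,0.6,-0.2,0,0.692]
    - [0,0.6,-0.2,0,0.692]
    - [0,0.5,-0.1,0,0.692]
    - [0,0.4,-0.1,0,0.692]
    - [0,0.3,0,0,0.692]
    - [0,0,0,0,0.692]

```text
clock: 33.35
tcp_pos: [0.5531, 0.0993, 0.0885]
orientation: [-1.569, -0.087, 0.088]
contact_force: [0.1, -2.3, 2.3]
grip_width: 0.0596
```

Run:
```python
from plan import *
P=np.load('P.npy')
delta(eng2w(P,(.0,-.056,.080)),6.3)
f=r.grab_frame('side'); crop(f,(260,150,400,310),'s25.png',5)
```

```text
at [0.5531 0.0993 0.0885] yaw 6.39 tilt 0.03 F [ 0.09 -2.34  2.29] w 0.0596
shift now-axes cm [-0.03  0.85 -0.29] turn 0.09 shift in target axes [-0.03  0.85 -0.29]
```

View pics/s25.png

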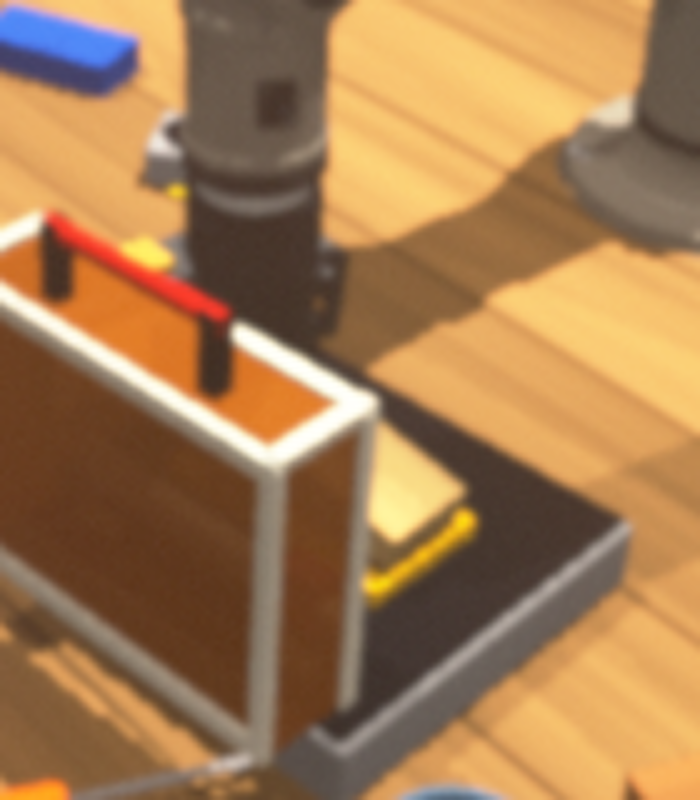

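Request:
send_rows:
  plan:
    - [0,0.2,0,0,0.692]
    - [0,0.2,0,0,0.692]
    - [0,0.2,0,0,0.692]
    - [0,0,0,0,0.692]

```text
clock: 33.9
tcp_pos: [0.5535, 0.0993, 0.0827]
orientation: [-1.569, -0.087, 0.087]
contact_force: [-0.2, -1.4, 2.6]
grip_width: 0.0594
```

Request:
send_rows:
  plan:
    - [0,0.2,0,0,0.692]
    - [0,0.2,0,0,0.692]
    - [0,0.1,0,0,0.692]
    - [0,0,0,0,0.692]

```text
clock: 34.4
tcp_pos: [0.5533, 0.0993, 0.0777]
orientation: [-1.569, -0.087, 0.087]
contact_force: [1.0, -2.8, 2.1]
grip_width: 0.059
```

Request:
send_rows:
  plan:
    - [0,0.2,0,0,0.692]
    - [0,0.15,0,0,0.692]
    - [0,0,0,0,0.692]

```text
clock: 34.78
tcp_pos: [0.5535, 0.0993, 0.0761]
orientation: [-1.569, -0.088, 0.087]
contact_force: [-6.4, -3.5, 21.5]
grip_width: 0.0594
```

Run:
```python
from plan import *
P=np.load('P.npy')
delta(eng2w(P,(.0,0,.080)),6.3)
f=r.grab_frame('top'); crop(f,(170,140,270,240),'t26.png',6)
f=r.grab_frame('side'); crop(f,(280,150,400,300),'s26.png',5)
```

```text
at [0.5535 0.0993 0.0761] yaw 6.38 tilt 0.03 F [-6.39 -3.51 21.5 ] w 0.0594
shift now-axes cm [-0.05 -0.38  5.32] turn 0.08 shift in target axes [-0.06 -0.39  5.32]
```

View pics/t26.png

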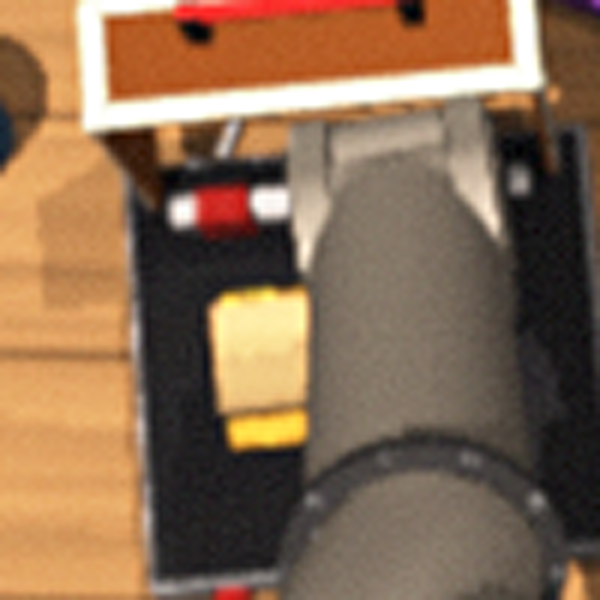

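View pics/s26.png

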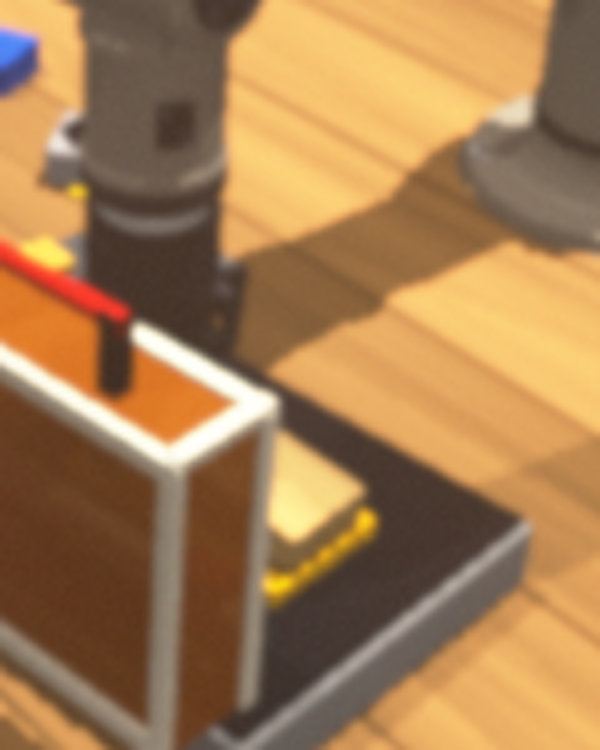

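Request:
send_rows:
  plan:
    - [0,-0.3,0,0,0.698]
    - [0,0,0,0,0.701]
    - [0,0,0,0,0.703]
    - [0,0,0,0,0.705]
    - [0,0,0,0,0.71]
    - [0,0,0,0,0.73]
    - [0,0,0,0,0.78]
    - [0,0,0,0,0.8]

```text
clock: 35.88
tcp_pos: [0.5534, 0.0992, 0.0773]
orientation: [-1.569, -0.087, 0.087]
contact_force: [-0.4, 0.8, 0.3]
grip_width: 0.0681
```

Request:
send_rows:
  plan:
    - [0,-2,0,0,0.85]
    - [0,-3,0,0,0.95]
    - [0,-4,0,0,1]
    - [0,-5,-4,0,1]
    - [0,-5,-6,0,1]
    - [0,0,-6,0,1]
    - [0,0,-6,0,1]
    - [0,0,0,0,1]

```text
clock: 36.88
tcp_pos: [0.5757, -0.1133, 0.2565]
orientation: [-1.572, -0.08, 0.08]
contact_force: [-0.6, 0.7, 0.2]
grip_width: 0.0851
```

Run:
```python
from plan import *
P=np.load('P.npy')
delta(eng2w(P,(.0,0,.080)),6.3)
f=r.grab_frame('top'); crop(f,(170,140,270,240),'t27.png',6); np.save('t27.npy',f['image'])
f=r.grab_frame('side'); crop(f,(260,150,400,300),'s27.png',5)
```

```text
at [ 0.5757 -0.1133  0.2565] yaw 5.83 tilt 0.17 F [-0.56  0.67  0.21] w 0.0851
shift now-axes cm [-0.16 17.57 26.74] turn -0.47 shift in target axes [ 0.06 17.65 26.69]
```

View pics/t27.png

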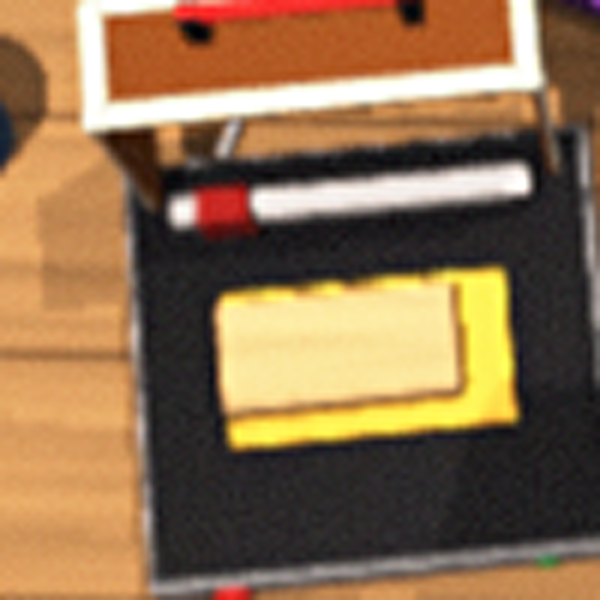

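View pics/s27.png

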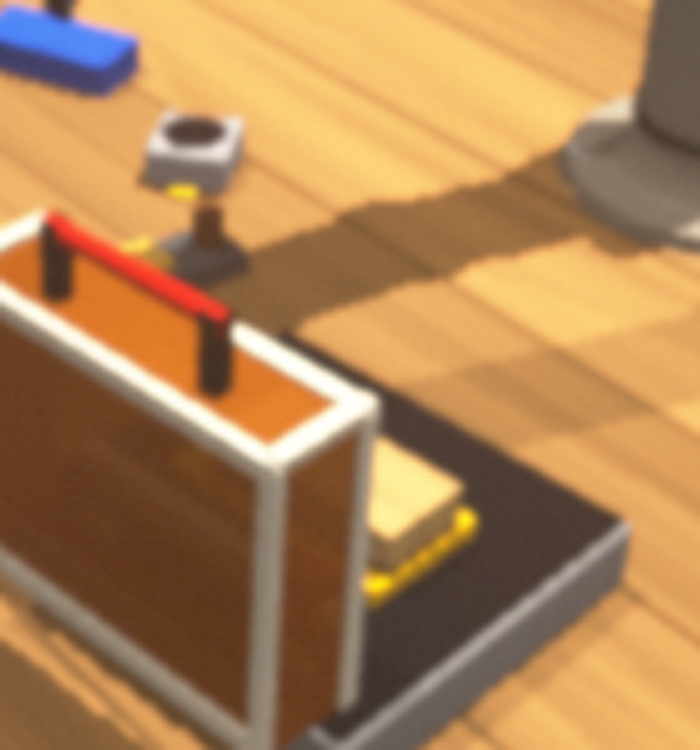

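Run:
```python
from plan import *
f=r.grab_frame('top')
W=lambda u,v,z: onz(f,(170+u/6-.42,140+v/6-.42),z)
rt,rb,lb=W(507,268,.067),W(518,418,.067),W(230,448,.067)
print('pad',rt,rb,lb,np.linalg.norm(rt-rb),np.linalg.norm(rb-lb)); c=(rt+lb)/2
ey=(lb-rb)/np.linalg.norm(lb-rb); ex=np.array([ey[1],-ey[0],0]); print('yaw',np.degrees(np.arctan2(ex[1],ex[0])),'c',c)
B=[W(*q,.097) for q in ((215,295),(458,283),(463,388),(226,413))]; cb=sum(B)/4
print([np.linalg.norm(B[i]-B[i-1]) for i in range(4)],cb)
l=(B[0]+B[3]-B[1]-B[2]);print('blank yaw err',np.degrees(np.arctan2(ex@l,ey@l)),'offset x,y',ex@(cb-c),ey@(cb-c))
P=np.load('P.npy');c2,s2=np.cos(P[2]),np.sin(P[2]);d=cb-[P[0],P[1],0];print('off vs P',c2*d[0]+s2*d[1],-s2*d[0]+c2*d[1])
```

```text
pad [0.59762696 0.07441083 0.067     ] [0.51112677 0.06575628 0.067     ] [0.4914364  0.22702093 0.067     ] 0.08693206684308304 0.16246229836957674
yaw 6.9613431755211765 c [0.54453168 0.15071588 0.067     ]
[np.float64(0.06726037970081014), np.float64(0.1353585109457105), np.float64(0.05970025479624631), np.float64(0.13150785800269194)] [0.5457109  0.16339391 0.097     ]
blank yaw err 1.5410465668210929 offset x,y 0.002707100131801652 0.012441650548807633
off vs P -5.6992457101178806e-05 0.011354756802863158
```

Run:
```python
from plan import *
delta([.5445,.1634,.14],6.5)
```

```text
at [ 0.5762 -0.1056  0.2559] yaw 6.41 tilt 0.05 F [0.6  0.52 0.6 ] w 0.0855
shift now-axes cm [-0.14 11.61 27.08] turn -0.09 shift in target axes [-0.11 11.59 27.09]
```

Request:
send_rows:
  plan:
    - [0,0,5,0,1]
    - [0,0,6,0,1]
    - [0,0,6,0,1]
    - [0,2,5,0,1]
    - [0,3.5,3.5,0,1]
    - [-0.1,3.5,1.5,0,1]
    - [0,2.5,0.1,0,1]
    - [0,0,0,0,1]
    - [0,0,0,0,1]

```text
clock: 38.15
tcp_pos: [0.5456, 0.1635, 0.1421]
orientation: [-1.568, -0.089, 0.087]
contact_force: [-0.3, 0.5, 0.4]
grip_width: 0.0851
```

Run:
```python
from plan import *
delta([.5452,.1634,.079],6.5)
```

```text
at [0.5456 0.1635 0.1421] yaw 6.44 tilt 0.07 F [-0.33  0.49  0.4 ] w 0.0851
shift now-axes cm [-0.04  6.31 -0.01] turn -0.06 shift in target axes [-0.04  6.31 -0.01]
```

Request:
send_rows:
  plan:
    - [0,2,0,0,1]
    - [0,2,0,0,1]
    - [0,1.5,0,0,1]
    - [0,0.7,0,0,1]
    - [0,0,0,0,1]
    - [0,0,0,0,0.6]
    - [0,0,0,0,0.6]
    - [0,0,0,0,0.6]
    - [0,0,0,0,0.6]
  force: 25

```text
clock: 39.28
tcp_pos: [0.5457, 0.1629, 0.0798]
orientation: [-1.569, -0.088, 0.087]
contact_force: [-1.0, -0.0, 5.5]
grip_width: 0.0599
```

Run:
```python
from plan import *
delta([.546,.1515,.079],6.5)
```

```text
at [0.5457 0.1629 0.0798] yaw 6.38 tilt 0.07 F [-0.96 -0.01  5.55] w 0.0599
shift now-axes cm [-0.1   0.08 -1.13] turn -0.12 shift in target axes [-0.1   0.08 -1.13]
```

Request:
send_rows:
  plan:
    - [0,-0.5,0,0,0.6]
    - [0,0,-0.6,0,0.6]
    - [0,0,-0.6,0,0.6]
    - [0,0,0,0,0.6]
    - [0,0.3,0,0,0.6]
    - [0,0.2,0,0,0.6]
    - [0,0,0,0,0.6]

```text
clock: 40.15
tcp_pos: [0.5465, 0.1509, 0.0799]
orientation: [-1.569, -0.087, 0.088]
contact_force: [-4.3, -1.1, 8.1]
grip_width: 0.0597
```

Run:
```python
from plan import *
delta([.546,.1515,.079],6.5)
```

```text
at [0.5465 0.1509 0.0799] yaw 6.39 tilt 0.02 F [-4.28 -1.13  8.07] w 0.0597
shift now-axes cm [-0.04  0.09  0.07] turn -0.11 shift in target axes [-0.04  0.09  0.07]
```

Placed with contact; open gently and retreat upward and aside.

Request:
send_rows:
  plan:
    - [0,0,0,0,0.7]
    - [0,0,0,0,0.75]
    - [0,0,0,0,0.85]
    - [0,0,0,0,0.9]
    - [0,-2,0,0,1]
    - [0,-4,0,0,1]
    - [0,-4,0,0,1]
    - [0,-5,-4,0,1]
    - [0,-5,-6,0,0.6]
    - [0,-4,-6,0,0.45]
    - [0,-2,-5,0,0.45]
    - [0,0,0,0,0.45]

```text
clock: 41.65
tcp_pos: [0.5684, -0.0427, 0.3247]
orientation: [-1.571, -0.084, 0.078]
contact_force: [-1.0, 0.1, -0.2]
grip_width: 0.0385
```

Run:
```python
from plan import *
delta([.6845,.169,.37],6.3)
f=r.grab_frame('top'); crop(f,(170,130,270,240),'t30.png',6)
```

```text
at [ 0.5684 -0.0427  0.3247] yaw 5.9 tilt 0.25 F [-1.05  0.14 -0.15] w 0.0385
shift now-axes cm [13.75 -4.52 19.86] turn -0.4 shift in target axes [13.87 -4.53 19.77]
```

View pics/t30.png

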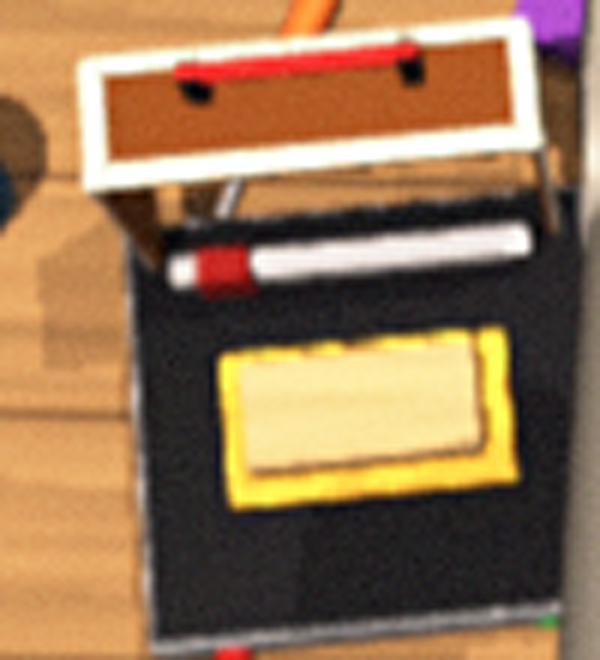

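Request:
send_rows:
  plan:
    - [0,-2.5,0,0,0.45]
    - [0,-2,2,0,0.45]
    - [2.5,0,4,-0.4,0.45]
    - [3,0,4,0,0.45]
    - [3,0,4,0,0.45]
    - [3,0,3.5,0,0.45]
    - [2.4,0,2.3,0,0.45]
    - [0,0,0,0,0.45]
    - [0,0,0,0,0.45]

```text
clock: 42.82
tcp_pos: [0.682, 0.176, 0.3667]
orientation: [-1.569, -0.092, 0.095]
contact_force: [0.8, -1.0, 0.3]
grip_width: 0.0387
```

Run:
```python
from plan import *
delta([.685,.169,.276],6.3)
```

```text
at [0.682  0.176  0.3667] yaw 6.82 tilt 0.1 F [ 0.84 -0.98  0.34] w 0.0387
shift now-axes cm [ 0.23  9.07 -0.72] turn 0.52 shift in target axes [ 0.22  9.07 -0.73]
```

Request:
send_rows:
  plan:
    - [0.2,2,-0.7,0.5,0.45]
    - [0,3,0,0,0.45]
    - [0,2.5,0,0,0.45]
    - [0,1.5,0,0,0.45]
    - [0,0,0,0,0.45]
    - [0,0,0,0,0]
    - [0,0,0,0,0]
    - [0,0,0,0,0]
    - [0,0,0,0,0]
  force: 35

```text
clock: 43.95
tcp_pos: [0.6847, 0.1689, 0.2791]
orientation: [-1.569, -0.085, 0.087]
contact_force: [-5.5, -0.7, 4.3]
grip_width: 0.0107
```

Run:
```python
from plan import *
P=np.load('P.npy')
delta([.685,.169,.276],6.3)
f=r.grab_frame('side'); crop(f,(230,110,400,300),'s31.png',4)
for a in np.arange(1.55,-.05,-.1): 
    h=handle(a); print(round(a,2),np.round(h*100,2))
```

```text
at [0.6847 0.1689 0.2791] yaw 6.28 tilt 0.07 F [-5.53 -0.71  4.34] w 0.0107
shift now-axes cm [0.04 0.31 0.01] turn -0.02 shift in target axes [0.03 0.31 0.01]
1.55 [14.03  0.   28.09]
1.45 [11.76  0.   28.38]
1.35 [ 9.46  0.   28.44]
1.25 [ 7.18  0.   28.27]
1.15 [ 4.92  0.   27.88]
1.05 [ 2.71  0.   27.26]
0.95 [ 0.57  0.   26.42]
0.85 [-1.47  0.   25.37]
0.75 [-3.4   0.   24.13]
0.65 [-5.19  0.   22.7 ]
0.55 [-6.83  0.   21.1 ]
0.45 [-8.3   0.   19.34]
0.35 [-9.59  0.   17.44]
0.25 [-10.69   0.    15.43]
0.15 [-11.57   0.    13.31]
0.05 [-12.25   0.    11.12]
```

View pics/s31.png

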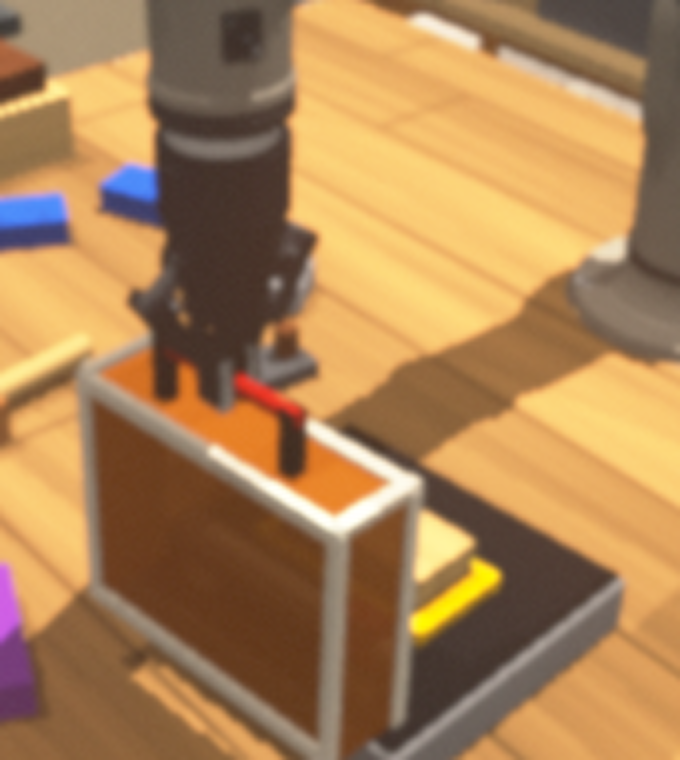

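Request:
send_rows:
  plan:
    - [-1.1,-0.2,0,0,0]
    - [-1.2,-0.1,0,0,0]
    - [-2.3,-0.05,0,0,0]
    - [-2.3,0.15,0,0,0]
    - [-2.3,0.4,0,0,0]
    - [-2.2,0.6,0,0,0]
    - [-2.1,0.85,0,0,0]
    - [-2.05,1.05,0,0,0]
    - [0,0,0,0,0]

```text
clock: 45.12
tcp_pos: [0.5281, 0.1511, 0.2503]
orientation: [-1.57, -0.083, 0.089]
contact_force: [-5.0, -3.5, 6.0]
grip_width: 0.0106
```

Run:
```python
from plan import *
P=np.load('P.npy')
delta(eng2w(P,handle(.85)-[0,0,.004]),6.3)
f=r.grab_frame('side'); crop(f,(230,110,400,300),'s32.png',4)
```

```text
at [0.5281 0.1511 0.2503] yaw 6.3 tilt 0.23 F [-5.03 -3.48  6.02] w 0.0106
shift now-axes cm [ 0.42  0.06 -0.1 ] turn -0.0 shift in target axes [ 0.42  0.06 -0.1 ]
```

View pics/s32.png

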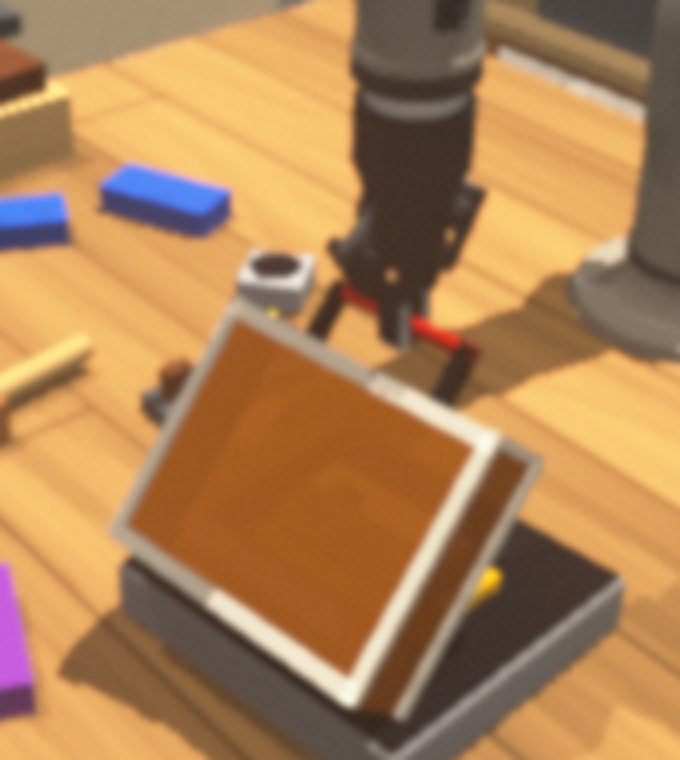

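Request:
send_rows:
  plan:
    - [-1.7,1.2,0,0,0]
    - [-1.8,1.4,0,0,0]
    - [-1.6,1.6,0,0,0]
    - [-1.5,1.75,0,0,0]
    - [-1.3,1.9,0,0,0]
    - [0,0,0,0,0]

```text
clock: 45.92
tcp_pos: [0.4505, 0.1422, 0.1711]
orientation: [-1.571, -0.082, 0.09]
contact_force: [-5.2, -4.9, 0.1]
grip_width: 0.0104
```

Run:
```python
from plan import *
P=np.load('P.npy')
delta(eng2w(P,handle(.35)-[0,0,.004]),6.3)
```

```text
at [0.4505 0.1422 0.1711] yaw 6.27 tilt 0.3 F [-5.24 -4.94  0.09] w 0.0104
shift now-axes cm [ 0.11  0.06 -0.07] turn -0.03 shift in target axes [ 0.11  0.06 -0.07]
```

Request:
send_rows:
  plan:
    - [-0.55,1,0,0,0]
    - [-0.5,1,0,0,0]
    - [-0.45,1.05,0,0,0]
    - [-0.4,1.05,0,0,0]
    - [-0.35,1.1,0,0,0]
    - [-0.3,0.8,0,0,0]
    - [-0.1,0.3,0,0,0]
    - [0,0,0,0,0]

```text
clock: 46.92
tcp_pos: [0.4244, 0.1392, 0.1087]
orientation: [-1.571, -0.082, 0.09]
contact_force: [-6.3, -4.8, -1.5]
grip_width: 0.0107
```

Run:
```python
from plan import *
P=np.load('P.npy')
delta(eng2w(P,handle(.0)-[0,0,.004]),6.3)
```

```text
at [0.4244 0.1392 0.1087] yaw 6.25 tilt 0.33 F [-6.33 -4.83 -1.48] w 0.0107
shift now-axes cm [-0.17  1.27 -0.05] turn -0.05 shift in target axes [-0.17  1.27 -0.06]
```

Request:
send_rows:
  plan:
    - [-0.1,0.5,0,0,0]
    - [-0.05,0.4,0,0,0]
    - [0,0.3,0,0,0]
    - [0,0.2,0,0,0]
    - [0,0,0,0,0]

```text
clock: 47.55
tcp_pos: [0.4212, 0.1389, 0.0942]
orientation: [-1.572, -0.079, 0.093]
contact_force: [-10.4, -4.5, -0.1]
grip_width: 0.0105
```

Run:
```python
from plan import *
P=np.load('P.npy')
delta(eng2w(P,handle(.0)-[0,0,.004]),6.3)
f=r.grab_frame('side'); crop(f,(250,150,400,310),'s33.png',4)
```

```text
at [0.4212 0.1389 0.0942] yaw 6.27 tilt 0.53 F [-10.42  -4.53  -0.15] w 0.0105
shift now-axes cm [ 0.15 -0.18 -0.06] turn -0.03 shift in target axes [ 0.15 -0.18 -0.06]
```

View pics/s33.png

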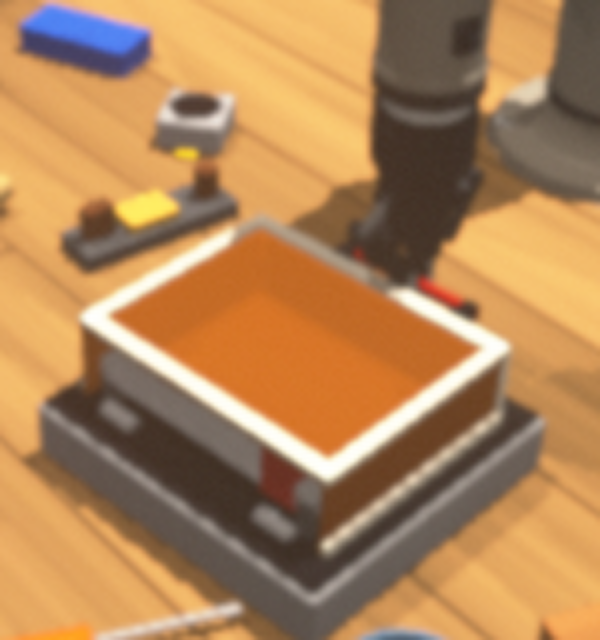

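Request:
send_rows:
  plan:
    - [0.1,0.3,0,0,0]
    - [0.1,0.3,0,0,0]
    - [0,0,0,0,0]

```text
clock: 47.98
tcp_pos: [0.421, 0.1393, 0.0906]
orientation: [-1.572, -0.076, 0.096]
contact_force: [-27.0, -6.5, 46.1]
grip_width: 0.0104
```

Request:
send_rows:
  plan:
    - [0.1,-0.3,0,0,0]
    - [0,0,0,0,0]
    - [0,0,0,0,0.35]
    - [0,0,0,0,0.35]
    - [0,0,0,0,0.35]
    - [0,0,0,0,0.35]

```text
clock: 48.72
tcp_pos: [0.4266, 0.1411, 0.0925]
orientation: [-1.569, -0.084, 0.089]
contact_force: [-9.0, -0.9, 5.7]
grip_width: 0.0299
```

Run:
```python
from plan import *
P=np.load('P.npy')
delta(eng2w(P,handle(.0)-[0,0,.004]),6.3)
f=r.grab_frame('side'); crop(f,(250,150,400,310),'s34.png',4)
```

```text
at [0.4266 0.1411 0.0925] yaw 6.3 tilt 0.19 F [-8.97 -0.88  5.75] w 0.0299
shift now-axes cm [-0.41 -0.35 -0.22] turn 0.0 shift in target axes [-0.41 -0.35 -0.22]
```

View pics/s34.png

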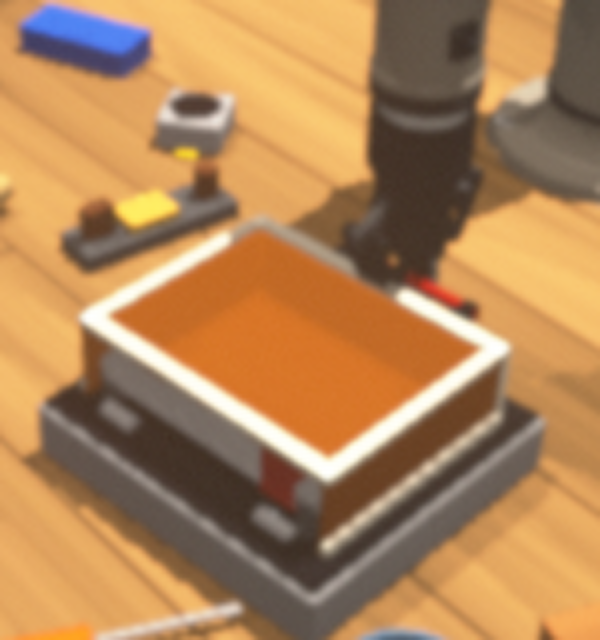

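Request:
send_rows:
  plan:
    - [-0.4,0,0,0,0.35]
    - [0,0,0,0,0.35]

```text
clock: 49.02
tcp_pos: [0.4251, 0.141, 0.0928]
orientation: [-1.568, -0.088, 0.084]
contact_force: [0.3, 0.4, 0.4]
grip_width: 0.0298
```

Force-free; lift slowly straight up.

Request:
send_rows:
  plan:
    - [0,-0.5,0,0,0.35]
    - [0,-0.5,0,0,0.35]
    - [0,-0.5,0,0,0.35]
    - [0,0,0,0,0.35]

```text
clock: 49.52
tcp_pos: [0.424, 0.1404, 0.1076]
orientation: [-1.569, -0.087, 0.085]
contact_force: [-0.5, 0.7, 0.4]
grip_width: 0.0301
```

Request:
send_rows:
  plan:
    - [0,-1,0,0,0.35]
    - [0,-2,0,0,0.35]
    - [0,-3,0,0,0.35]
    - [0,-4,0,0,0.35]
    - [0,-4,0,0,0.35]
    - [0,-3,-3,0,0.35]
    - [0,0,-5,0,0.35]
    - [0,0,-5,0,0.35]
    - [0,0,-5,0,0.35]
    - [0,0,-3,0,0.35]
    - [0,0,0,0,0.35]
    - [0,0,0,0,0.35]

```text
clock: 51.02
tcp_pos: [0.4464, -0.0678, 0.2772]
orientation: [-1.569, -0.086, 0.087]
contact_force: [0.2, 0.2, 0.6]
grip_width: 0.0296
```

Run:
```python
from plan import *
P=np.load('P.npy')
delta(eng2w(P,handle(.0)),6.3)
f=r.grab_frame('side'); crop(f,(230,150,400,340),'s35.png',4)
for y in (-.06,.06): print(proj(f,eng2w(P,handle(0,y))), (proj(f,eng2w(P,handle(0,y)))-[230,150])*4,(proj(f,eng2w(P,handle(0.05,y)))-[230,150])*4)
f=r.grab_frame('top'); crop(f,(170,130,290,260),'t35.png',5); cv2.imwrite('pics/top35.png',f['image'][:,:,::-1])
```

```text
at [ 0.4464 -0.0678  0.2772] yaw 6.31 tilt 0.03 F [0.2  0.2  0.58] w 0.0296
shift now-axes cm [-0.08 17.74 20.75] turn 0.01 shift in target axes [-0.09 17.72 20.76]
[336.52680578 211.28072603] [426.10722312 245.12290411] [424.70320427 234.40438522]
[368.07940086 228.2202965 ] [552.31760345 312.881186  ] [551.67451077 301.94006314]
```

View pics/s35.png

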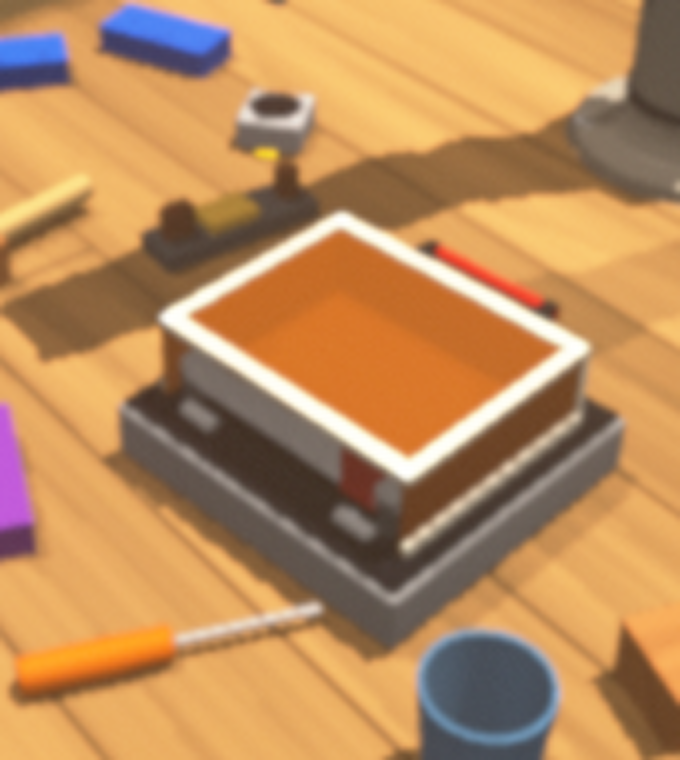

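View pics/t35.png

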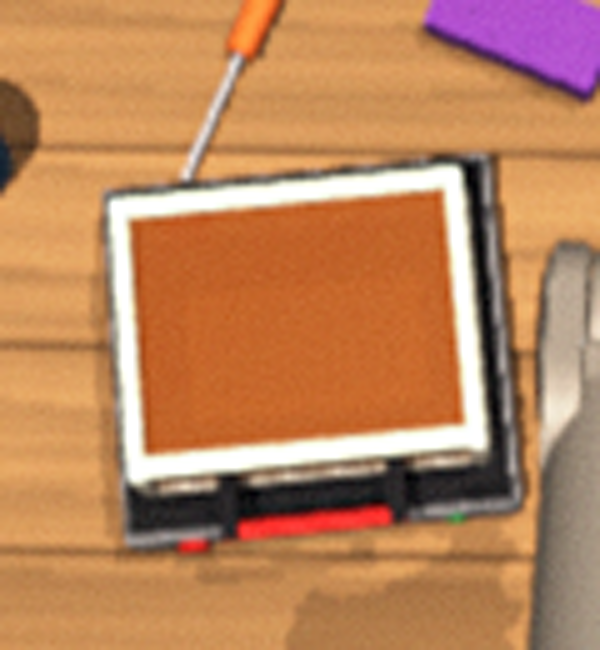

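View pics/top35.png

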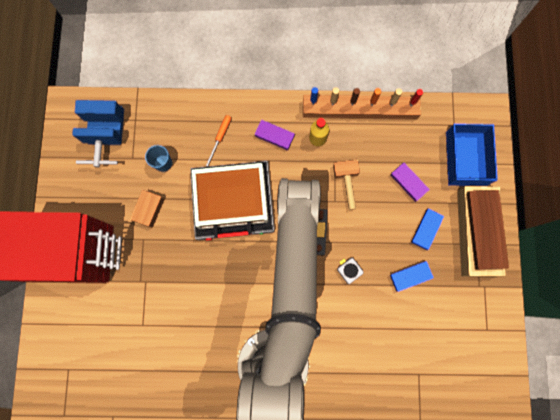

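Run:
```python
from h import *
print(r.hand_in())
```

```text
the job is handed in; nothing more can be done
None
```

I raised the guard to its stop, turned the blank over onto the bed pad with the pale back up, lowered the guard shut by its red handle and let go. I handed in at about 51 s. No verdict came back.

**Flip:** The tool can only point down, so I gripped the blank loosely by one end and let it droop. I then rotated it past vertical against the engraver's side wall and laid it dark face down on the pad. It first sat about 12 mm off centre along the pad, so I gripped it by the middle and moved it back.

**Last checks:**
- **Blank:** The top view before closing shows it pale side up, centred by eye, square and wholly on the pad. I did not measure its position again after the move. It can't be seen through the shut guard, so it was not checked after closing.
- **Guard:** The handle ends appear in the side view within about 1 pixel of where they should be at angle 0.
- **Robot and bench:** The contact force at the arm is about zero and the gripper is clear. In the last top view the other things look unmoved, but the arm covers most of the plane there; the side view shows it in place.

**Disagreements and rough moments:**
- **Calibration:** The side and top cameras differed by 2–5 mm on measured positions.
- **Lift attempt:** On one early try the blank slipped about 10 mm flat onto the bench.
- **High forces:** Readings reached about 34 N when the blank's end met the pad, 46 N at the guard's shut stop and 9 N on letting go of the handle. I backed off each time.

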